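Vacuum-pack the baby-food pots

TASK

Put the baby's food away under vacuum: set all the square capped pots on the floor of the vacuum keeper's chamber, none on top of another, then close the chamber with its lid, dropped fully home. Turn the gauge bezel so that its pointer is on the zero mark; with the lid on and the gauge at zero, give the pump at least three full strokes, each time holding the plunger down on its stop for a good second and then letting it come fully up. Leave the cup, the ramekin and the forks where they are.

Things in the scene. Friction and masses are not known exactly. Their poses are not given: they have to be found in the camera images.
- keeper: Vacuum food keeper, fixed. Open-topped grey chamber 150 (x) x 210 (y) x 65 mm high, walls and floor 5 mm (inside 140 x 200 x 60 deep); in front of it (its -x side, towards the robot) a steel console 90 (x) x 210 (y) x 45 mm high, centred 120 mm from the chamber's centre, with the gauge bezel (y +55 mm) and pump plunger (y -55 mm) on it. Origin: under the chamber's centre, on the counter.
- keeper_in (a point): Centre of the chamber's inner floor, 5 mm above the counter; axes as the keeper.
- keeper_rim (a point): Centre of the chamber's mouth, at rim height (65 mm above the counter); axes as the keeper.
- gauge (a joint): Gauge bezel angle, rad: 0 = its black pointer is on the zero mark, positive = anticlockwise from above; range -1.6 to 1.6, starts positive (turn it clockwise). Friction 0.04 N m: it stays where it is left. Zero mark: the long thick black tick on the console at the side towards the robot (keeper's -x); the other ticks are short and thin.
- gauge_grip (a point): On the bezel's axis, 80 mm above the counter: TCP height to grip its bar from above. Bezel: white disc 54 mm across, top 58 mm above the counter, with an upright grey bar on it, 44 long x 12 wide, from 58 to 82 mm above the counter. This point's x axis runs along the bar and turns with it; the pointer is the black stripe at the bar's -x end.
- pump (a joint): How far the pump plunger is pressed, m: 0 = up, 0.018 = on its stop. A spring brings it back up when released; 3 N starts it, about 8.5 N holds it on its stop.
- pump_top (a point): Centre of the top of the plunger's round black head (42 mm across, 12 mm thick), 95 mm above the counter when up, 77 mm when on its stop; it moves with the plunger. Pressed straight down.
- lid: Loose chamber lid, 0.2 to 0.33 kg: grey plate 156 (x) x 216 (y) x 6 mm; under it a centred black lip 130 x 190 x 5 mm that drops into the chamber's mouth with 5 mm play; on top a steel bar grip 76 long (y) x 14 wide (x) x 30 mm high. Origin: centre of the plate's underside (5 mm up on the counter; level with the rim when closed). Same after a half turn. Starts at the robot's left.
- pot1: Square white ceramic baby-food pot with a round steel cap fixed on it: body 44 x 44 x 40 mm, cap 38 mm across and 12 mm high, 52 mm in all, 0.08 to 0.17 kg. Origin: its centre, 26 mm above what it stands on; z towards the cap, x and y square to its sides. Two to four such pots stand on the counter on the robot's right; the rest are absent.
- pot2: Square white ceramic baby-food pot with a round steel cap fixed on it: body 44 x 44 x 40 mm, cap 38 mm across and 12 mm high, 52 mm in all, 0.08 to 0.17 kg. Origin: its centre, 26 mm above what it stands on; z towards the cap, x and y square to its sides. Two to four such pots stand on the counter on the robot's right; the rest are absent.
- pot3: Square white ceramic baby-food pot with a round steel cap fixed on it: body 44 x 44 x 40 mm, cap 38 mm across and 12 mm high, 52 mm in all, 0.08 to 0.17 kg. Origin: its centre, 26 mm above what it stands on; z towards the cap, x and y square to its sides. Two to four such pots stand on the counter on the robot's right; the rest are absent.
- pot4: Square white ceramic baby-food pot with a round steel cap fixed on it: body 44 x 44 x 40 mm, cap 38 mm across and 12 mm high, 52 mm in all, 0.08 to 0.17 kg. Origin: its centre, 26 mm above what it stands on; z towards the cap, x and y square to its sides. Two to four such pots stand on the counter on the robot's right; the rest are absent.
- sippy_cup: Bystander: red sippy cup, 74 mm across, 120 mm high, origin under its centre.
- ramekin: Bystander: empty round white ramekin, 72 mm across, 40 mm high, open on top, origin under its centre.
- fork1: Bystander: small steel baby fork, 125 mm long along its x, lying on the counter.
- fork2: Bystander: a second baby fork, the same.
Things that resemble listed ones, but are neither listed nor needed, are in the scene too. What is shaped like the pot2 but yellow is not meant. What is shaped like the pot3 but purple is not meant.

How it is judged (in metres and radians):
On the way, in this order (a step that is already met when the one before it is completed fails the run):
1. every pot present is on the chamber's floor (x of pot1 in the frame of keeper_in between -0.055 and 0.055 m and y of pot1 in the frame of keeper_in between -0.085 and 0.085 m and z of each of pot1, pot2, pot3, pot4 in the frame of keeper_in below 0.034 m and x of pot2 in the frame of keeper_in between -0.055 and 0.055 m and y of pot2 in the frame of keeper_in between -0.085 and 0.085 m and x of pot3 in the frame of keeper_in between -0.055 and 0.055 m and y of pot3 in the frame of keeper_in between -0.085 and 0.085 m and x of pot4 in the frame of keeper_in between -0.055 and 0.055 m and y of pot4 in the frame of keeper_in between -0.085 and 0.085 m), for 0.2 s.
2. the lid is home on the chamber and the gauge reads zero, with the plunger up (x of lid in the frame of keeper_rim between -0.01 and 0.01 m and y of lid in the frame of keeper_rim between -0.01 and 0.01 m and z of lid in the frame of keeper_rim between -0.004 and 0.004 m and angle between lid's own z axis and vertical below 0.05 rad and value of joint gauge between -0.09 and 0.09 rad and value of joint pump below 0.003 m), for 0.2 s.
3. first stroke: plunger held on its stop, lid on and gauge at zero (x of lid in the frame of keeper_rim between -0.01 and 0.01 m and y of lid in the frame of keeper_rim between -0.01 and 0.01 m and z of lid in the frame of keeper_rim between -0.004 and 0.004 m and angle between lid's own z axis and vertical below 0.05 rad and value of joint gauge between -0.09 and 0.09 rad and value of joint pump above 0.016 m), for 0.8 s.
4. the plunger is back up (value of joint pump below 0.003 m), for 0.1 s.
5. second stroke: plunger held on its stop, lid on and gauge at zero (all of step 3), for 0.8 s.
6. the plunger is back up (value of joint pump below 0.003 m), for 0.1 s.
7. third stroke: plunger held on its stop, lid on and gauge at zero (all of step 5), for 0.8 s.
At the end, for the whole second after the job is handed in: All pots present are on the chamber's floor, the lid lies home on it (level, within 4 mm of rim height and 10 mm of centred), the pointer is within 0.09 rad of zero and the plunger is up (3 mm), after three strokes held within 2 mm of the stop, lid on and gauge at zero (all of step 1 and all of step 2 and linear speed of lid below 0.02 m/s); the robot touches nothing.
It fails at once if the sippy_cup is moved more than 6 cm (distance of sippy_cup from where it was at the start of the episode above 0.06 m).
It fails at once if the ramekin is moved more than 6 cm (distance of ramekin from where it was at the start of the episode above 0.06 m).
It fails at once if the fork1 is moved more than 6 cm (distance of fork1 from where it was at the start of the episode above 0.06 m).
It fails at once if the fork2 is moved more than 6 cm (distance of fork2 from where it was at the start of the episode above 0.06 m).
Of pot1, pot2, pot3, pot4 only 2 to 4 are there at a start; the rules pass over those that are not, and their reading is None.
At some moment in a run one of pot1, pot2, pot3, pot4, lid may be knocked a few centimetres aside while the robot is not near it.
Once in a run the grip may slacken for a moment while it holds something.
It also fails if it takes over 210 s, if anything falls off the work surface, if the arm or the gripper's body presses on something with over 40 N, if the wrist force passes 120 N, or if a joint passes its speed limit or range.

ROBOT

A 6-joint arm with a two-finger parallel gripper is mounted at the origin on the work surface. World frame = base frame: x ahead of the robot, y to its left, z up, the work surface at z = 0. Lengths are in mm, angles in rad, forces in N, time in s.
With the tool pointing down it reaches from about 250 to 775 mm from the base axis. Payload 4 kg.
Tool frame: the origin (TCP) lies between the finger pads, 19 mm behind the fingertips; this is the grasp point; z points along the fingers, x is the direction in which the jaws open and shut, and the axes are right-handed (so a half turn about z gives the same grasp; the last joint's range is limited). The gripper opens to 85 mm and grips with 20 to 120 N. Pads are 22 mm wide; open, the fingers measure 114 mm over their backs; the gripper's body (76 mm by 85 mm) begins 54 mm behind the grasp point. The pads swing forward as they close: fully open they stand 13 mm farther back than shut.
Start: joints at [-1.312, 0.087, 1.371, -0, 1.684, -0.103], TCP at [194.675, -514.41, 250.041] pointing down, gripper open.
Joint ranges: [-3.1, 3.1], [-0.76, 2.03], [0.27, 2.55], [-1.08, 4.22], [0.17, 2.65], [-2.57, 2.57]. Speed limits (rad/s): [2.79, 2.79, 3.14, 3.14, 3.14, 3.14].

INTERFACE

Orientations are given as a 3x3 rotation matrix whose columns are the frame's x, y, z axes.
In Python, from bench import * gives the robot as it stands. The module is installed in compiled form; this text tells all that it offers.
- The arm moves only by the tool apply_moves, never from a script. Its argument "series" is a list of rows, each a list of 7 numbers: the shift along the tool's x, y, z each as a share of 3 cm, from -1 to 1, then the turn, a rotation vector about the tool's x, y, z each as a share of 0.08 rad, from -1 to 1, then the opening, from 0 (shut) to 1 (fully open). In form: [[x, y, z, rx, ry, rz, fingers], ...]. A call has 1 to 20 rows; each row shifts and turns the pose as measured when the row begins, along the tool's axes as they then stand; what a row does not reach is not made up. A row lasts 1/8 s, in which the tool goes at most 62.5 mm and 10.7 degrees, less where a joint would pass 70% of its speed; a pose out of reach is approached as far as the arm can. A call with a number of a shift or a turn outside -1 to 1 is refused whole. A call with a gripper value outside its range is refused whole. The fingers move at their own pace and stop on an object; "force" is the grip in N (left out, the last holds). Time passes only in rows, so rows that do not move let the fingers close. It gives the time, the measured TCP pose, the force and the opening at its end, in the units of the state.
- state(): the state, without advancing time (a new reading comes with each control period).
- camera(name): name is "scene" or "top" or "wrist"; returns the picture (400x640x3 uint8, red, green, blue); there is no depth.
- camera_info(name): a dict with "camera_matrix" (3x3 intrinsics, pixels), "cam_to_world" (4x4, takes a point from camera to world coordinates). Camera axes: x right, y down, z forward; pixel columns grow to the right and rows downward; lengths in mm; the calibration is good to about 2 mm. The wrist camera is an equidistant fisheye: a pixel r from the principal point sees the ray r / f radians off the axis. A picture is of the moment at which its call begins: read the wrist's pose just before it. camera_info takes no time and is no camera call; for the wrist camera it gives the pose at the moment of the call.
- hand_in(): hands the job in, once; it reports no verdict.
The state is a dict: "time_s": time; "qpos": joint angles; "joint_velocities": joint speeds; "joint_torque": joint torques, N m; "position": TCP position; "tool_rot": TCP orientation; "force": force on the tool from outside, world axes, zero at the start; "moment": the same for the moment, N m; "gripper_width": finger opening in mm.
Only numpy, scipy, OpenCV 4.12 (cv2) and the standard library are available. Lean on these libraries where they do the work, as an engineer would, in place of code of your own. Each camera call takes 0.05 s, during which the arm holds its last target.

## Working session

There is one attempt and no reset: what is moved stays moved. The work goes in short steps, Python scripts to look and compute and a tool call to move; the robot and the scene stay as the last step left them, time stands still between calls to the robot, and variables do not carry over. Pictures are saved under pics/ and viewed, and the job is handed in when it is done.

Besides the shell and the picture viewer there is one more tool, called after ">>>" as name(argument=value, ...), one argument or row to a line, values as JSON. apply_moves: Moves the arm, as the interface text tells. Shift numbers are shares of 3 cm and turn numbers shares of 0.08 rad, none past 1 either way. Its arguments: {"type":"object","properties":{"series":{"type":"array","items":{"type":"array","items":{"type":"number"}}},"force":{"type":"number"}},"required":["series"]}

```bash
mkdir -p pics; ls
python3 - <<'E'
from bench import *
import cv2
print(state())
for n in ["scene","top","wrist"]:
    i=camera_info(n); print(n,i)
    cv2.imwrite(f"pics/{n}0.png",camera(n)[:,:,::-1])
E
```

```text
pics
{'time_s': 0.0, 'qpos': array([-1.31214638e+00,  8.79951388e-02,  1.37230577e+00,  1.94866718e-05,
        1.68361901e+00, -1.03088511e-01]), 'joint_velocities': array([-1.57572537e-04, -4.11899077e-04,  1.12962411e-03, -1.86973118e-03,
       -7.43048087e-04,  5.18580706e-05]), 'joint_torque': array([-4.87251655e-04, -3.51864839e+01, -3.13268960e+01, -5.50426171e-05,
        1.08505299e-02,  1.13262419e-05]), 'position': array([ 194.53066347, -513.9422288 ,  248.79102424]), 'tool_rot': array([[ 3.53902080e-01, -9.35282303e-01, -5.76540104e-04],
       [-9.35279620e-01, -3.53902455e-01,  2.25480799e-03],
       [-2.31292097e-03, -2.58755028e-04, -9.99997292e-01]]), 'force': array([-0.24666014, -0.27483457,  0.21626846]), 'moment': array([ 0.00909434, -0.00399087, -0.0321047 ]), 'gripper_width': 85.4312260114196}
scene {'camera_matrix': array([[476.50438358,   0.        , 325.60412251],
       [  0.        , 476.50438358, 205.09090867],
       [  0.        ,   0.        ,   1.        ]]), 'cam_to_world': array([[-4.77231643e-01,  6.28054454e-01, -6.14652391e-01,
         1.280598
[... 637 characters left out ...]
 2.03585188e-02, -1.92711125e-01, -9.81044318e-01,
         1.33593874e+03],
       [ 0.00000000e+00,  0.00000000e+00,  0.00000000e+00,
         1.00000000e+00]])}
wrist {'camera_matrix': array([[309.70691629,   0.        , 323.07110473],
       [  0.        , 309.70691629, 198.70887829],
       [  0.        ,   0.        ,   1.        ]]), 'cam_to_world': array([[ 3.52696575e-01, -8.83417509e-01, -3.08510342e-01,
         2.73857714e+02],
       [-9.35735030e-01, -3.33769248e-01, -1.14008957e-01,
        -4.84080164e+02],
       [-2.25375596e-03,  3.28894502e-01, -9.44363980e-01,
         3.71828894e+02],
       [ 0.00000000e+00,  0.00000000e+00,  0.00000000e+00,
         1.00000000e+00]])}
```

View pics/scene0.png

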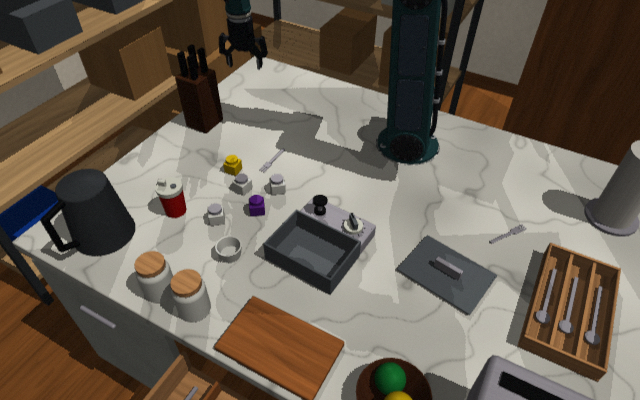

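View pics/top0.png

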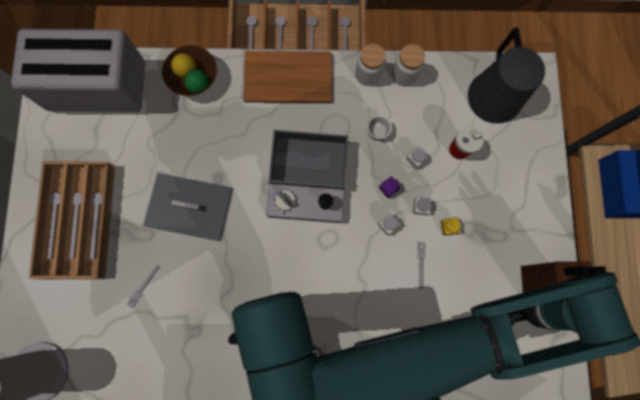

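View pics/wrist0.png

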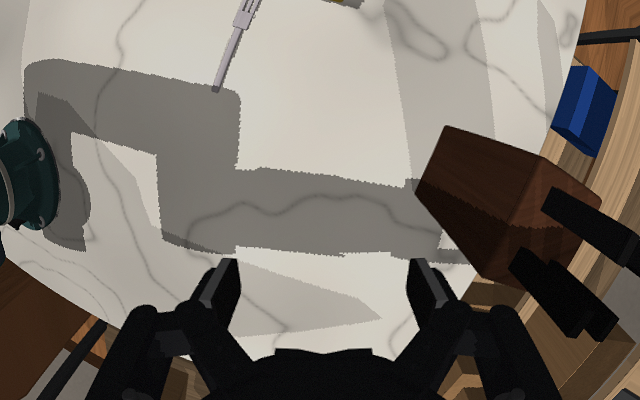

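The scene and top views agree: three white pots, at top pixels (418,157), (424,205) and (390,225). The yellow and purple ones are decoys. I'll zoom in for accuracy.

```bash
cat > h.py <<'E'
from bench import *
import numpy as np, cv2
def crop(img,x0,y0,x1,y1,s,name):
    c=cv2.resize(img[y0:y1,x0:x1],None,fx=s,fy=s,interpolation=cv2.INTER_CUBIC)
    cv2.imwrite('pics/'+name,c[:,:,::-1])
def ray(info,u,v,wrist=False):
    K=info['camera_matrix'];T=info['cam_to_world']
    x=(u-K[0,2])/K[0,0];y=(v-K[1,2])/K[1,1]
    if wrist:
        r=np.hypot(x,y);d=np.array([x/r*np.sin(r),y/r*np.sin(r),np.cos(r)]) if r>1e-9 else np.array([0,0,1.])
    else: d=np.array([x,y,1.])
    return T[:3,3],T[:3,:3]@d
def onplane(info,u,v,z,wrist=False):
    o,d=ray(info,u,v,wrist);return (o+d*(z-o[2])/d[2])[:2]
def proj(info,P,wrist=False):
    K=info['camera_matrix'];T=info['cam_to_world']
    p=(np.asarray(P,float).reshape(-1,3)-T[:3,3])@T[:3,:3]
    if wrist:
        rr=np.hypot(p[:,0],p[:,1]);th=np.arctan2(rr,p[:,2]);q=p[:,:2]/np.maximum(rr,1e-9)[:,None]*th[:,None]
    else: q=p[:,:2]/p[:,2:]
    return q*K[0,0]+K[:2,2]
E
python3 - <<'E'
from h import *
t=cv2.imread('pics/top0.png')[:,:,::-1];s=cv2.imread('pics/scene0.png')[:,:,::-1]
crop(t,255,115,480,255,3.5,'t_a.png')
crop(t,135,165,245,250,6,'t_b.png')
crop(s,190,140,390,300,4,'s_a.png')
E
```

```text
(no output)
```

View pics/t_a.png

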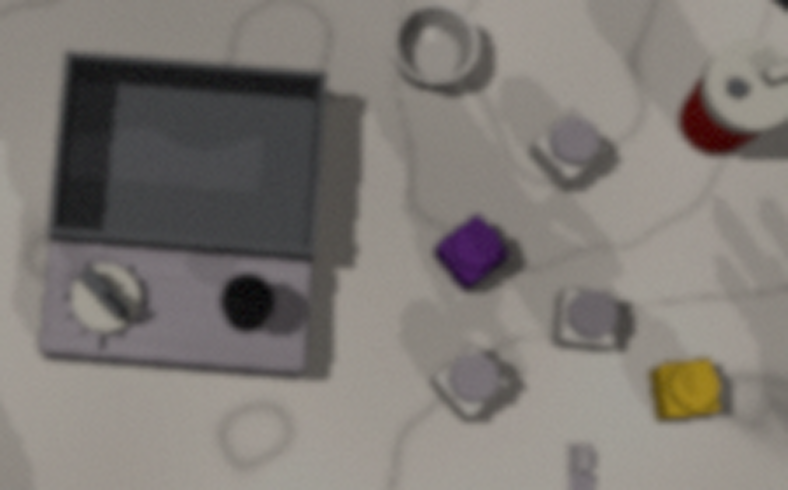

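View pics/t_b.png

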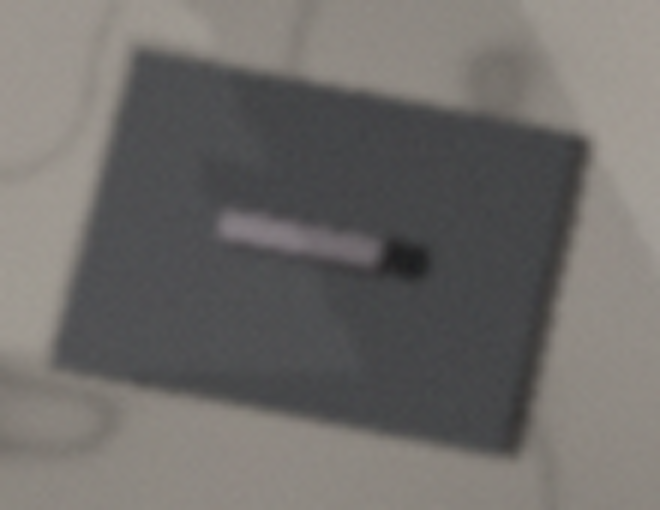

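View pics/s_a.png

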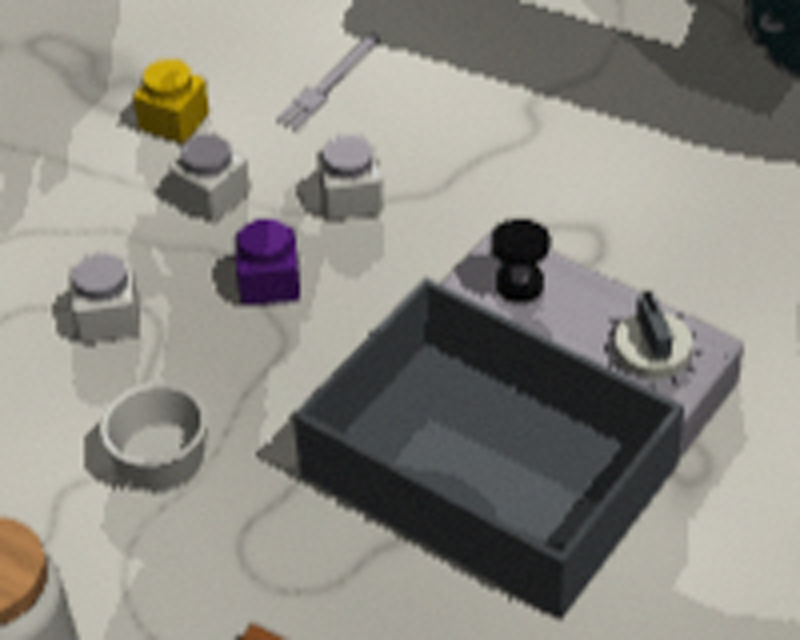

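Run:
```python
from h import *
from scipy.optimize import least_squares
ti=camera_info('top');si=camera_info('scene')
def T(c):c=np.array(c,float);return (c+.5)/3.5-.5+[255,115]
def B(c):c=np.array(c,float);return (c+.5)/6-.5+[135,165]
def S(c):c=np.array(c,float);return (c+.5)/4-.5+[190,140]
def fit(obs,x0):
    def f(p):
        c,s=np.cos(p[2]),np.sin(p[2]);R=np.array([[c,-s,0],[s,c,0],[0,0,1]])
        return np.concatenate([(proj(i,R@np.array(P)+[p[0],p[1],0])[0]-uv) for i,P,uv in obs])
    r=least_squares(f,x0,loss='soft_l1');return r.x,r.fun.reshape(-1,2).round(1).tolist()
ob=[(ti,(75,105,65),T((67,52))),(ti,(75,-105,65),T((324,73))),(si,(-75,-105,65),S((428,282))),(si,(75,-105,65),S((300,418))),(si,(75,105,65),S((560,550))),(si,(-75,105,65),S((682,408))),(si,(-165,105,45),S((743,345)))]
k=onplane(ti,310,160,65)
print('keeper',*fit(ob,[*k,0]))
lo=[(ti,(sx*78,sy*108,11),B(c)) for sx,sy,c in [(1,1,(135,48)),(1,-1,(588,140)),(-1,-1,(515,452)),(-1,1,(52,368))]]
print('lid',*fit(lo,[*onplane(ti,188,207,11),0]))
for n,a,b in [('A',(573,140),(99,275)),('B',(593,314),(207,155)),('C',(473,377),(347,155))]:
    print(n,onplane(ti,*T(a),52),onplane(si,*S(b),52))
print('cup',onplane(ti,*T((755,80)),120),'ramekin',onplane(ti,*T((437,48)),40),'yel',onplane(ti,*T((690,385)),52),'pur',onplane(ti,*T((473,245)),52))
print('gauge',onplane(ti,*T((107,297)),58), 'pump',onplane(ti,*T((248,302)),95))
```

```text
keeper [ 5.87482755e+02 -4.09841612e+01 -8.01735671e-02] [[-0.8, -0.7], [0.9, -0.3], [-0.5, -1.2], [-1.8, -0.8], [0.5, 3.3], [0.6, -0.3], [1.1, -0.7]]
lid [ 4.60124872e+02  2.94116784e+02 -1.82680970e-01] [[0.6, -0.1], [-0.3, -1.4], [-0.5, 0.7], [0.3, 0.3]]
A [ 603.10429668 -349.08202227] [ 606.52999256 -348.55175884]
B [ 461.66792813 -359.56414386] [ 466.88750386 -354.94768031]
C [ 411.35410039 -263.90291337] [ 414.5997437  -263.41255994]
cup [ 631.96678341 -474.97164885] ramekin [ 683.55026137 -243.37702552] yel [ 405.93187965 -433.20935682] pur [ 516.46549139 -266.59538934]
gauge [471.77601951  20.85820842] pump [461.49550781 -87.69504892]
```

Keeper, lid and pots are located from both views, with residuals around 1–3 px. Next I move above the pots for a closer wrist view.

>>> apply_moves(
  series=[
    [-0.25,-0.93,0,0,0,0,1],
    [-0.25,-0.93,0,0,0,0,1],
    [-0.25,-0.93,0,0,0,0,1],
    [-0.25,-0.93,0,0,0,0,1],
    [-0.25,-0.93,0,0,0,0,1],
    [-0.25,-0.93,0,0,0,0,1],
    [-0.25,-0.93,0,0,0,0,1],
    [-0.25,-0.93,0,0,0,0,1],
    [-0.25,-0.93,0,0,0,0,1],
    [-0.25,-0.93,0,0,0,0,1],
    [0,0,0,0,0,0,1],
  ],
)

```text
time_s: 1.52
position: [434.7, -338.7, 243.4]
tool_rot: [[0.352, -0.936, -0.006], [-0.936, -0.352, 0.01], [-0.012, 0.002, -1.0]]
force: [-0.1, 0.2, 0.6]
gripper_width: 85.1
```

Run:
```python
from h import *
s=state();print(s['time_s'],s['position'],s['qpos'])
i=camera_info('wrist');im=camera('wrist');np.save('w1.npy',im);import pickle;pickle.dump(i,open('w1.pkl','wb'))
crop(im,0,0,640,400,1.25,'w1.png')
```

```text
1.525 [ 434.70445442 -338.72777901  243.38330906] [-0.76656658  0.09866459  1.37145135  0.00314082  1.68303748  0.44482953]
```

View pics/w1.png

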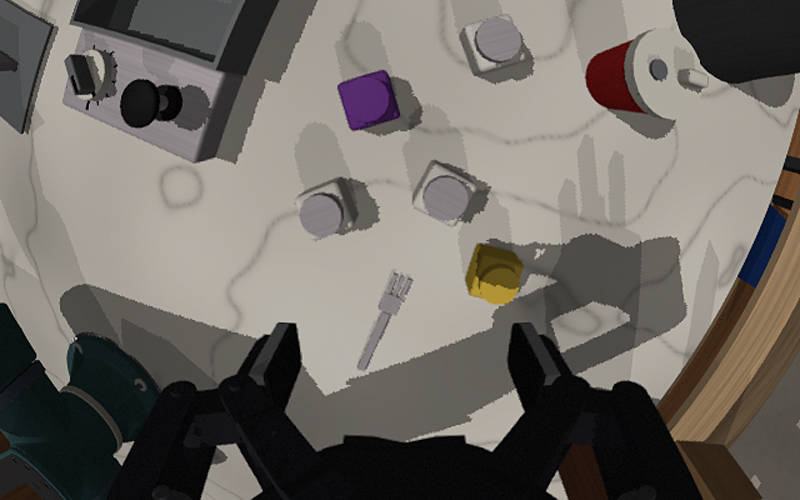

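Run:
```python
from h import *
im=np.load('w1.npy')
crop(im,230,130,395,200,4.8,'w1a.png')
crop(im,360,0,430,75,6,'w1b.png')
```

```text
(no output)
```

View pics/w1a.png

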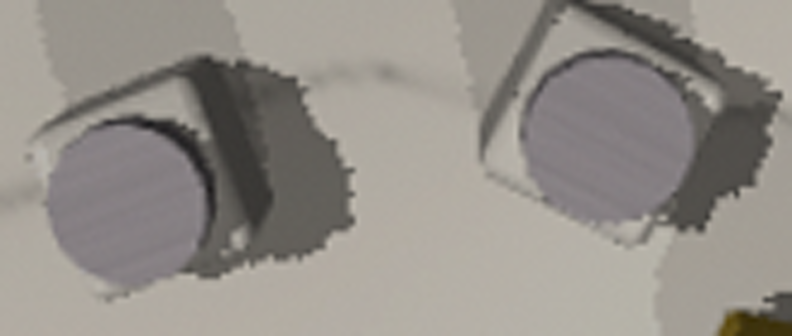

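View pics/w1b.png

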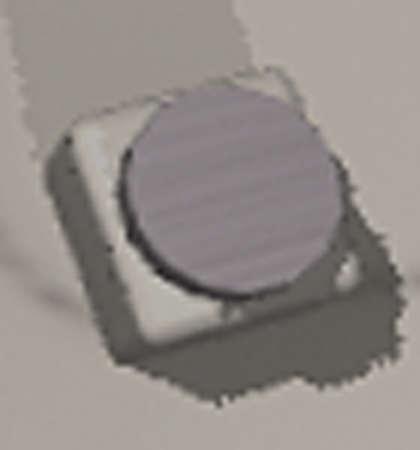

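```bash
cat > potfit.py <<'E'
from h import *
from scipy.optimize import least_squares
def potfit(i,cap,cors,wrist=True):
    """cap: pixel of cap-top centre; cors: pixels of body-top corners (full image px)"""
    c0=onplane(i,*cap,52,wrist)
    W=[onplane(i,*c,40,wrist) for c in cors]
    a=np.array([np.arctan2(*(w-c0)[::-1]) for w in W])
    yaw0=(np.angle(np.mean(np.exp(4j*(a-np.pi/4))))/4)
    def f(p):
        r=[proj(i,[p[0],p[1],52],wrist)[0]-cap]
        for w,cc in zip(W,cors):
            k=np.round((np.arctan2(*(w-p[:2])[::-1])-p[2]-np.pi/4)/(np.pi/2))
            an=p[2]+np.pi/4+k*np.pi/2
            r.append(proj(i,[p[0]+31.1*np.cos(an),p[1]+31.1*np.sin(an),40],wrist)[0]-cc)
        return np.concatenate(r)
    r=least_squares(f,[*c0,yaw0]);return r.x,np.abs(r.fun).max()
E
python3 - <<'E'
from potfit import *
import pickle
i=pickle.load(open('w1.pkl','rb'))
a=lambda c:(np.array(c)+.5)/4.8-.5+[230,130]
b=lambda c:(np.array(c)+.5)/6-.5+[360,0]
print('C',potfit(i,a((128,205)),[a(c) for c in [(38,145),(195,72),(252,245),(108,297)]]))
print('B',potfit(i,a((610,137)),[a(c) for c in [(488,160),(563,8),(725,95),(640,243)]]))
print('A',potfit(i,b((235,187)),[b(c) for c in [(75,140),(285,75),(150,335),(355,285)]]))
s=state();print(np.arctan2(s['tool_rot'][1,0],s['tool_rot'][0,0]))
E
```

```text
C (array([ 413.42710691, -269.35878903,    0.70851413]), np.float64(3.325483761227815))
B (array([ 4.63946112e+02, -3.62163649e+02, -1.15252956e-01]), np.float64(3.2410668408275))
A (array([ 603.29469765, -353.67334069,    0.70277021]), np.float64(3.1121542138154368))
-1.2123063402514014
```

Run:
```python
from potfit import *
import pickle
i=pickle.load(open('w1.pkl','rb'))
im=np.load('w1.npy').copy()
a=lambda c:(np.array(c)+.5)/4.8-.5+[230,130]
b=lambda c:(np.array(c)+.5)/6-.5+[360,0]
for c in (a((128,205)),a((610,137)),b((235,187))): print(onplane(i,*c,52,True))
big=cv2.resize(im,None,fx=4,fy=4,interpolation=cv2.INTER_CUBIC)
for x,y,yw in [(412.5,-264,.708),(464,-357,-.115),(604.5,-349,.703)]:
    for z,h in((40,22),(0,22)):
        P=[[x+31.1*np.cos(yw+np.pi/4+k*np.pi/2),y+31.1*np.sin(yw+np.pi/4+k*np.pi/2),z] for k in range(4)]
        q=(proj(i,P,True)+.5)*4-.5
        cv2.polylines(big,[q.astype(np.int32)],True,(255,0,0) if z else (0,255,0),1)
    P=[[x+19*np.cos(t),y+19*np.sin(t),52] for t in np.linspace(0,6.28,30)]
    cv2.polylines(big,[((proj(i,P,True)+.5)*4-.5).astype(np.int32)],True,(0,0,255),1)
cv2.imwrite('pics/ov.png',big[0:800,900:1720,::-1][:, :800])
```

```text
[ 412.87839313 -268.15148491]
[ 464.26147907 -362.06263991]
[ 604.14068139 -353.46906398]
```

View pics/ov.png

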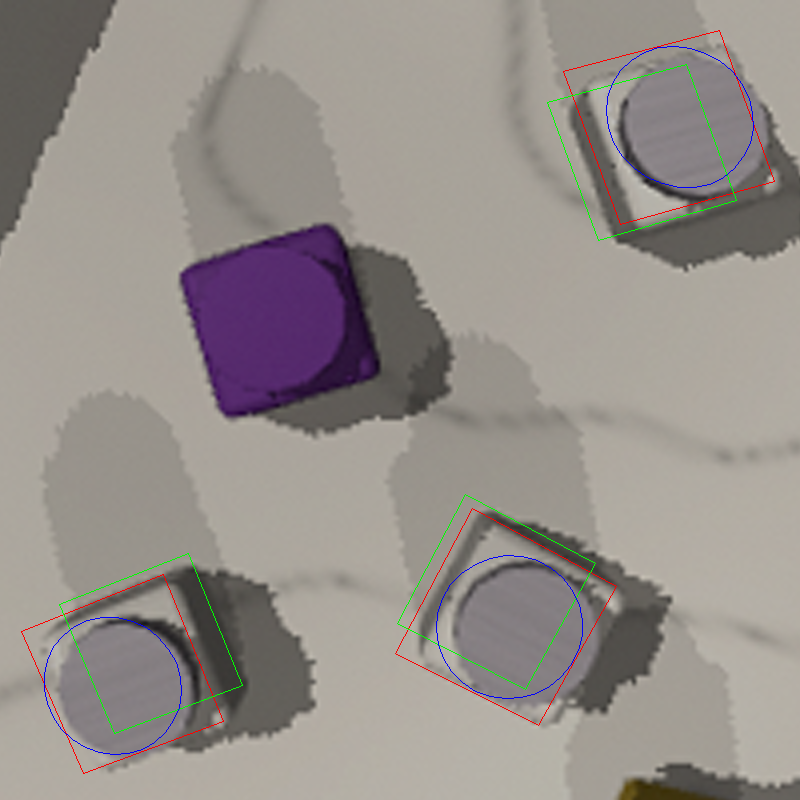

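```bash
cat > plan.py <<'E'
from h import *
from scipy.spatial.transform import Rotation as Ro
import json
def Rt(psi): 
    c,s=np.cos(psi),np.sin(psi); return np.array([[c,s,0],[s,-c,0],[0,0,-1.]])
def plan(wps,grip,start=None):
    """wps: list of (x,y,z,psi). prints rows; max 28mm, .07rad a row"""
    s=state(); p=np.array(s['position']);R=np.array(s['tool_rot'])
    rows=[]
    for x,y,z,psi in wps:
        T=np.array([x,y,z]);RT=Rt(psi)
        n=int(max(1,np.ceil(np.linalg.norm(T-p)/27),np.ceil(np.linalg.norm(Ro.from_matrix(R.T@RT).as_rotvec())/.075)))
        for k in range(n,0,-1):
            d=R.T@(T-p)/k; w=Ro.from_matrix(R.T@RT).as_rotvec()/k
            r=[round(v,2)+0. for v in [*(d/30),*(w/.08)]]; 
            p=p+R@(np.array(r[:3])*30); R=R@Ro.from_rotvec(np.array(r[3:])*.08).as_matrix()
            rows.append(r+[grip])
    print(len(rows),[round(v,1) for v in p]); 
    for k in range(0,len(rows),20): print(json.dumps(rows[k:k+20]))
E
python3 - <<'E'
from plan import *
plan([(413,-266,110,-.862)],1)
E
```

```text
6 [np.float64(413.0), np.float64(-265.9), np.float64(110.1)]
[[-0.41, -0.04, 0.75, 0.0, 0.02, -0.73, 1], [-0.41, -0.06, 0.74, 0.0, 0.03, -0.73, 1], [-0.41, -0.08, 0.74, 0.0, 0.03, -0.73, 1], [-0.41, -0.11, 0.74, 0.0, 0.02, -0.73, 1], [-0.4, -0.13, 0.75, 0.0, 0.03, -0.73, 1], [-0.4, -0.16, 0.74, 0.01, 0.02, -0.73, 1]]
```

>>> apply_moves(
  series=[
    [-0.41,-0.04,0.75,0,0.02,-0.73,1],
    [-0.41,-0.06,0.74,0,0.03,-0.73,1],
    [-0.41,-0.08,0.74,0,0.03,-0.73,1],
    [-0.41,-0.11,0.74,0,0.02,-0.73,1],
    [-0.4,-0.13,0.75,0,0.03,-0.73,1],
    [-0.4,-0.16,0.74,0,0.02,-0.73,1],
    [0,0,0,0,0,0,1],
  ],
  force=40,
)

```text
time_s: 2.45
position: [405.7, -269.8, 105.5]
tool_rot: [[0.652, -0.758, -0.005], [-0.758, -0.652, -0.004], [0.0, 0.006, -1.0]]
force: [0.2, -0.4, -0.3]
gripper_width: 85.5
```

Run:
```python
from plan import *
s=state();print(s['position'],s['tool_rot'].round(3))
i=camera_info('wrist');im=camera('wrist');crop(im,120,0,520,400,1.5,'w2.png')
plan([(413,-266,28,-.862)],1)
```

```text
[ 405.70084071 -269.79727431  105.5236031 ] [[ 0.652 -0.758 -0.005]
 [-0.758 -0.652 -0.004]
 [ 0.     0.006 -1.   ]]
3 [np.float64(413.2), np.float64(-266.0), np.float64(28.1)]
[[0.0, -0.09, 0.88, 0.02, -0.01, 0.0, 1], [0.0, -0.09, 0.88, 0.03, -0.02, 0.01, 1], [0.01, -0.1, 0.87, 0.02, -0.01, 0.0, 1]]
```

View pics/w2.png

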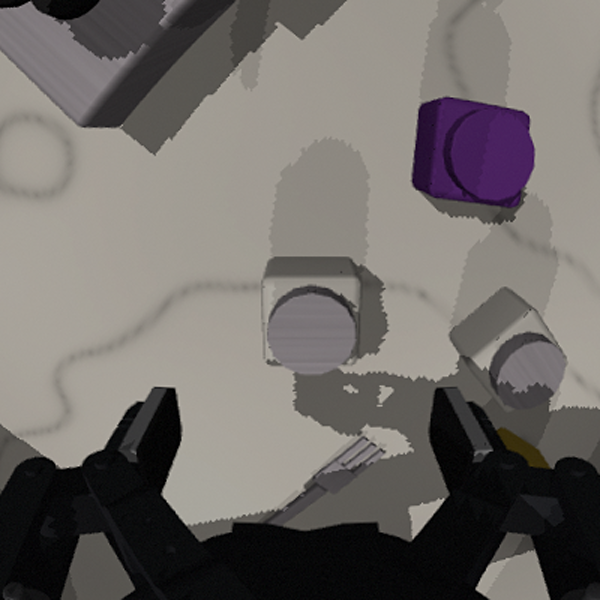

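Run:
```python
from plan import *
i=camera_info('wrist')
for c in [(375,440),(265,520),(315,478),(311,330)]: print(onplane(i,c[0]/1.5+120,c[1]/1.5,2 if c[1]>400 else 52,True))
```

```text
[ 368.50333405 -360.13769779]
[ 268.83680541 -352.9342321 ]
[ 321.88613431 -352.3180434 ]
[ 414.74719778 -267.28280968]
```

>>> apply_moves(
  series=[
    [0,-0.13,0.9,0.02,-0.01,0,1],
    [0,-0.13,0.9,0.02,-0.01,0,1],
    [0,-0.1,0.7,0.02,-0.01,0,1],
    [0,0,0,0,0,0,1],
  ],
)

```text
time_s: 3.0
position: [418.7, -271.8, 37.5]
tool_rot: [[0.646, -0.763, 0.01], [-0.763, -0.646, -0.012], [0.016, 0.0, -1.0]]
force: [-0.5, -0.3, 0.3]
gripper_width: 85.2
```

Run:
```python
from plan import *
print(state()['position'],state()['qpos'])
plan([(414,-266.5,28,-.862)],1)
```

```text
[ 418.67081486 -271.81154608   37.4910912 ] [-0.6875036   0.11133807  1.78502365 -0.00337061  1.22944626  0.18196565]
1 [np.float64(414.1), np.float64(-266.4), np.float64(28.1)]
[[-0.24, 0.0, 0.31, 0.0, -0.2, -0.08, 1]]
```

>>> apply_moves(
  series=[
    [-0.24,0,0.31,0,-0.2,-0.08,1],
    [0,0,0,0,0,0,1],
  ],
)

```text
time_s: 3.25
position: [415.2, -268.3, 30.4]
tool_rot: [[0.65, -0.76, 0.003], [-0.76, -0.65, -0.003], [0.004, -0.0, -1.0]]
force: [-0.1, 1.0, -0.4]
gripper_width: 86.0
```

Good. Close the grip.

>>> apply_moves(
  series=[
    [0,0,0,0,0,0,0],
    [0,0,0,0,0,0,0],
    [0,0,0,0,0,0,0],
    [0,0,0,0,0,0,0],
    [0,0,0,0,0,0,0],
    [0,0,0,0,0,0,0],
  ],
  force=40,
)

```text
time_s: 4.0
position: [416.3, -269.3, 32.5]
tool_rot: [[0.65, -0.76, 0.006], [-0.76, -0.65, -0.006], [0.008, -0.001, -1.0]]
force: [-0.1, -0.0, 0.6]
gripper_width: 43.5
```

Run:
```python
from plan import *
i=camera_info('wrist');im=camera('wrist');crop(im,120,0,520,400,1.5,'w3.png')
s=state();print(s['position'],s['gripper_width'])
k=np.array([587.5,-41]);c,sn=np.cos(-.08),np.sin(-.08)
K=lambda x,y:(k+[c*x-sn*y,sn*x+c*y])
for y in(-62,0,62):print(y,K(0,y))
x,y=K(0,-62)
plan([(*s['position'][:2],150,-.862),(x,y,150,-.08)],0)
```

```text
[ 416.25895987 -269.31727739   32.48136249] 43.62946817848542
-62 [ 582.54528897 -102.80170579]
0 [587.5 -41. ]
62 [592.45471103  20.80170579]
16 [np.float64(582.5), np.float64(-102.7), np.float64(150.1)]
[[0.01, 0.0, -0.78, 0.0, -0.02, 0.0, 0], [0.0, 0.0, -0.78, 0.0, -0.02, 0.0, 0], [0.0, 0.0, -0.79, 0.0, -0.02, 0.0, 0], [0.01, 0.0, -0.78, 0.0, -0.02, -0.01, 0], [0.0, 0.0, -0.79, -0.01, -0.02, 0.0, 0], [-0.06, -0.71, 0.0, 0.0, 0.0, -0.89, 0], [0.0, -0.71, 0.0, 0.0, 0.0, -0.89, 0], [0.05, -0.71, 0.0, 0.0, 0.0, -0.89, 0], [0.1, -0.71, 0.0, 0.0, 0.0, -0.89, 0], [0.15, -0.7, 0.0, 0.0, 0.0, -0.89, 0], [0.19, -0.69, 0.0, 0.0, 0.0, -0.89, 0], [0.24, -0.67, 0.0, 0.0, 0.0, -0.89, 0], [0.29, -0.65, 0.0, 0.0, 0.0, -0.89, 0], [0.34, -0.63, 0.0, 0.0, 0.0, -0.89, 0], [0.38, -0.6, 0.0, 0.0, 0.0, -0.88, 0], [0.42, -0.58, 0.0, 0.0, 0.0, -0.89, 0]]
```

View pics/w3.png

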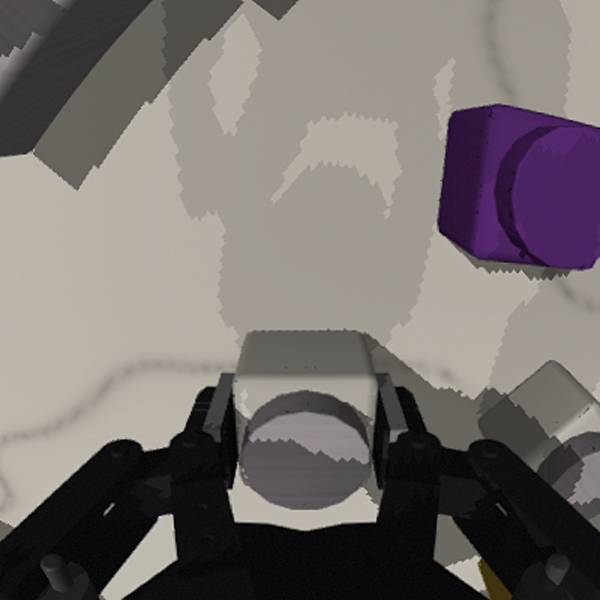

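>>> apply_moves(
  series=[
    [0.01,0,-0.78,0,-0.02,0,0],
    [0,0,-0.78,0,-0.02,0,0],
    [0,0,-0.79,0,-0.02,0,0],
    [0.01,0,-0.78,0,-0.02,0,0],
    [0,0,-0.79,0,-0.02,0,0],
    [-0.06,-0.71,0,0,0,-0.89,0],
    [0,-0.71,0,0,0,-0.89,0],
    [0.05,-0.71,0,0,0,-0.89,0],
    [0.1,-0.71,0,0,0,-0.89,0],
    [0.15,-0.7,0,0,0,-0.89,0],
    [0.19,-0.69,0,0,0,-0.89,0],
    [0.24,-0.67,0,0,0,-0.89,0],
    [0.29,-0.65,0,0,0,-0.89,0],
    [0.34,-0.63,0,0,0,-0.89,0],
    [0.38,-0.6,0,0,0,-0.88,0],
    [0.42,-0.58,0,0,0,-0.89,0],
    [0,0,0,0,0,0,0],
  ],
)

```text
time_s: 6.18
position: [583.9, -93.3, 147.0]
tool_rot: [[0.999, -0.052, -0.01], [-0.052, -0.999, 0.006], [-0.01, -0.005, -1.0]]
force: [-0.3, 0.2, -1.4]
gripper_width: 43.2
```

Run:
```python
from plan import *
i=camera_info('wrist');im=camera('wrist');crop(im,0,0,640,400,1.25,'w4.png')
t=camera('top');crop(t,230,100,480,260,3.2,'t4.png')
s=state();print(s['position'],s['gripper_width'])
plan([(582.5,-103,110,-.08)],0)
```

```text
[583.0153699  -94.45719732 146.99901578] 43.21066480533342
2 [np.float64(582.5), np.float64(-103.0), np.float64(110.1)]
[[0.01, 0.15, 0.62, -0.03, 0.07, 0.16, 0], [0.0, 0.14, 0.61, -0.03, 0.06, 0.16, 0]]
```

View pics/w4.png

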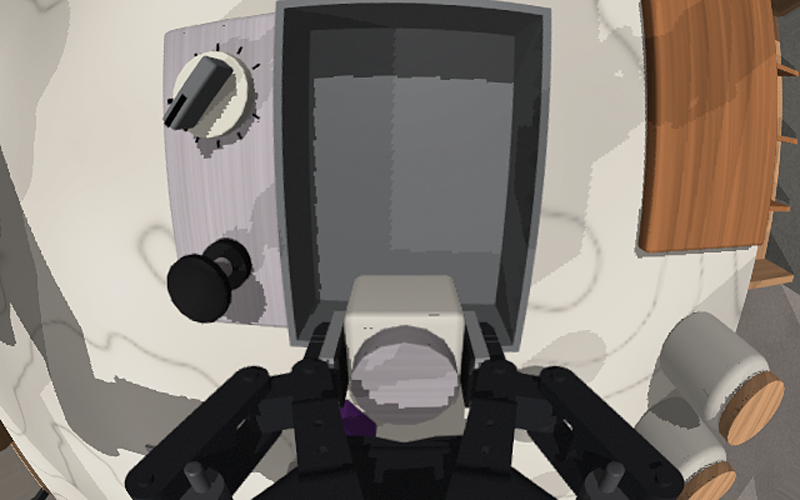

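View pics/t4.png

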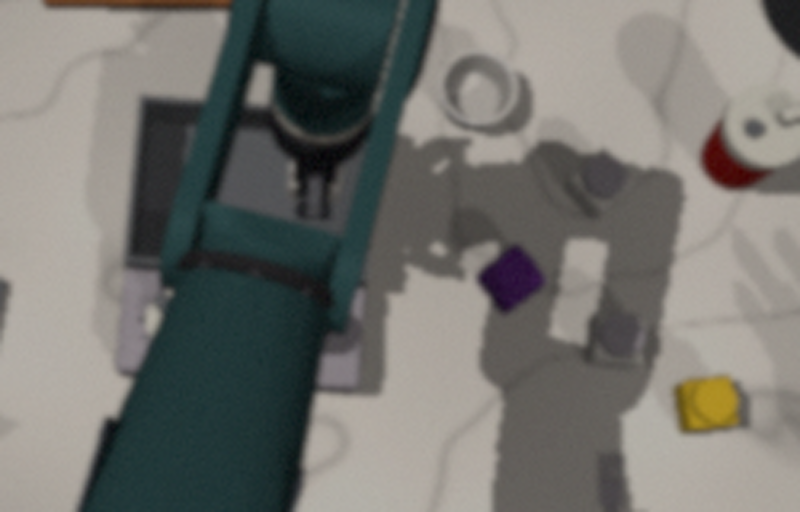

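Run:
```python
from plan import *
from scipy.optimize import least_squares
i=camera_info('wrist')
ob=[((75,105,65),(550,10)),((-75,105,65),(277,3)),((75,-105,65),(518,350)),((-75,-105,65),(290,345)),((-165,105,45),(164,35)),((-165,-105,45),(178,322))]
def f(p):
    c,s=np.cos(p[2]),np.sin(p[2])
    return np.concatenate([proj(i,[p[0]+c*P[0]-s*P[1],p[1]+s*P[0]+c*P[1],P[2]],True)[0]-(np.array(uv)+.5)/1.25+.5 for P,uv in ob])
r=least_squares(f,[587,-41,-.08],loss='soft_l1');print(r.x,r.fun.reshape(-1,2).round(1).tolist())
```

```text
[ 5.87000458e+02 -4.64951574e+01 -8.01427742e-02] [[1.4, -0.3], [-1.6, -1.0], [0.3, 3.1], [-0.5, 2.3], [-2.5, -2.8], [7.4, 0.2]]
```

```bash
cat >> plan.py <<'E'
k0=np.array([587.3,-43.5]);_c,_s=np.cos(-.08),np.sin(-.08)
K=lambda x,y:(k0+[_c*x-_s*y,_s*x+_c*y])
E
python3 - <<'E'
from plan import *
x,y=K(0,-60);print(x,y)
plan([(x,y,100,-.08)],0)
E
```

```text
582.5051183618496 -103.30810237815717
2 [np.float64(582.4), np.float64(-103.3), np.float64(99.9)]
[[0.01, 0.15, 0.78, -0.03, 0.07, 0.16, 0], [0.0, 0.15, 0.79, -0.03, 0.06, 0.16, 0]]
```

>>> apply_moves(
  series=[
    [0.01,0.15,0.78,-0.03,0.07,0.16,0],
    [0,0.15,0.79,-0.03,0.06,0.16,0],
    [0,0,0,0,0,0,0],
  ],
)

```text
time_s: 6.65
position: [581.3, -105.6, 99.5]
tool_rot: [[0.996, -0.084, 0.0], [-0.084, -0.996, -0.002], [0.0, 0.002, -1.0]]
force: [-0.7, 0.8, -0.8]
gripper_width: 43.4
```

Run:
```python
from plan import *
print(state()['position'])
plan([(582.5,-103.3,41,-.08)],0)
```

```text
[ 581.31126999 -105.58337154   99.51236542]
3 [np.float64(582.4), np.float64(-103.3), np.float64(41.0)]
[[0.01, -0.03, 0.65, 0.01, 0.0, -0.02, 0], [0.01, -0.03, 0.65, 0.01, 0.0, -0.01, 0], [0.01, -0.02, 0.65, 0.0, -0.01, -0.02, 0]]
```

>>> apply_moves(
  series=[
    [0.01,-0.03,0.65,0.01,0,-0.02,0],
    [0.01,-0.03,0.65,0,0,-0.01,0],
    [0.01,-0.02,0.65,0,0,-0.02,0],
    [0,0,0,0,0,0,0],
  ],
)

```text
time_s: 7.15
position: [583.2, -104.3, 40.5]
tool_rot: [[0.997, -0.081, 0.004], [-0.081, -0.997, -0.002], [0.004, 0.002, -1.0]]
force: [0.3, 0.3, -1.4]
gripper_width: 43.2
```

Three millimetres above its seat. Lower a little and release to about 62 mm.

>>> apply_moves(
  series=[
    [0,0,0.08,0,0,0,0],
    [0,0,0,0,0,0,0],
    [0,0,0,0,0,0,0.72],
    [0,0,0,0,0,0,0.72],
    [0,0,0,0,0,0,0.72],
    [0,0,-0.6,0,0,0,0.72],
    [0,0,-0.9,0,0,0,0.72],
    [0,0,-0.9,0,0,0,0.72],
    [0,0,-0.9,0,0,0,1],
  ],
)

```text
time_s: 8.28
position: [584.0, -104.4, 145.7]
tool_rot: [[0.997, -0.081, 0.009], [-0.081, -0.997, -0.003], [0.009, 0.003, -1.0]]
force: [0.2, -0.4, -0.9]
gripper_width: 77.5
```

Run:
```python
from plan import *
s=state();print(s['position'],s['gripper_width'])
plan([(464,-359.5,150,-.115)],1)
```

```text
[ 583.98921296 -104.44391464  145.65287486] 77.50427147385524
11 [np.float64(463.9), np.float64(-359.5), np.float64(150.1)]
[[-0.3, 0.8, -0.01, 0.0, -0.01, 0.04, 1], [-0.3, 0.8, -0.01, 0.0, -0.01, 0.04, 1], [-0.29, 0.8, -0.01, 0.0, -0.01, 0.04, 1], [-0.29, 0.8, -0.01, 0.0, -0.01, 0.04, 1], [-0.29, 0.8, -0.01, 0.0, -0.01, 0.04, 1], [-0.29, 0.81, -0.02, 0.01, -0.01, 0.04, 1], [-0.28, 0.81, -0.01, 0.0, -0.01, 0.04, 1], [-0.28, 0.81, -0.02, 0.01, -0.01, 0.04, 1], [-0.28, 0.81, -0.02, 0.0, -0.01, 0.04, 1], [-0.28, 0.8, -0.01, 0.01, -0.01, 0.03, 1], [-0.28, 0.81, -0.02, 0.0, -0.02, 0.04, 1]]
```

>>> apply_moves(
  series=[
    [-0.3,0.8,0,0,-0.02,0.04,1],
    [-0.3,0.8,0,0,-0.02,0.04,1],
    [-0.29,0.8,0,0,-0.01,0.04,1],
    [-0.29,0.8,0,0,-0.01,0.04,1],
    [-0.29,0.8,0,0,-0.01,0.04,1],
    [-0.29,0.81,0,0,-0.01,0.04,1],
    [-0.28,0.81,0,0,-0.01,0.04,1],
    [-0.28,0.81,0,0,-0.01,0.04,1],
    [-0.28,0.81,0,0,-0.01,0.04,1],
    [-0.28,0.8,0,0,-0.01,0.03,1],
    [0,0,0,0,0,0,1],
  ],
)

```text
time_s: 9.65
position: [477.6, -345.6, 170.2]
tool_rot: [[0.993, -0.111, 0.028], [-0.111, -0.994, -0.017], [0.03, 0.014, -0.999]]
force: [-0.1, 0.9, 0.3]
gripper_width: 85.4
```

Run:
```python
from plan import *
i=camera_info('wrist');im=camera('wrist');crop(im,0,0,640,400,1.25,'w5.png')
s=state();print(s['position'],s['tool_rot'].round(3),s['gripper_width'])
big=(proj(i,[464,-359.5,52],True)+.5)*1.25;print(big)
t=camera('top');crop(t,230,100,480,260,3.2,'t5.png')
```

```text
[ 478.09712884 -344.76383652  170.32603329] [[ 0.994 -0.11   0.029]
 [-0.11  -0.994 -0.017]
 [ 0.031  0.014 -0.999]] 85.51778892994449
[[382.14016276 269.81407628]]
```

View pics/w5.png

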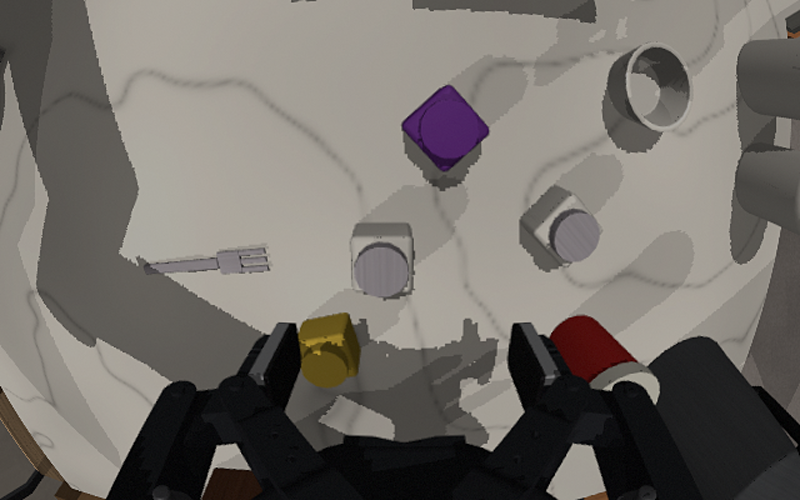

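View pics/t5.png

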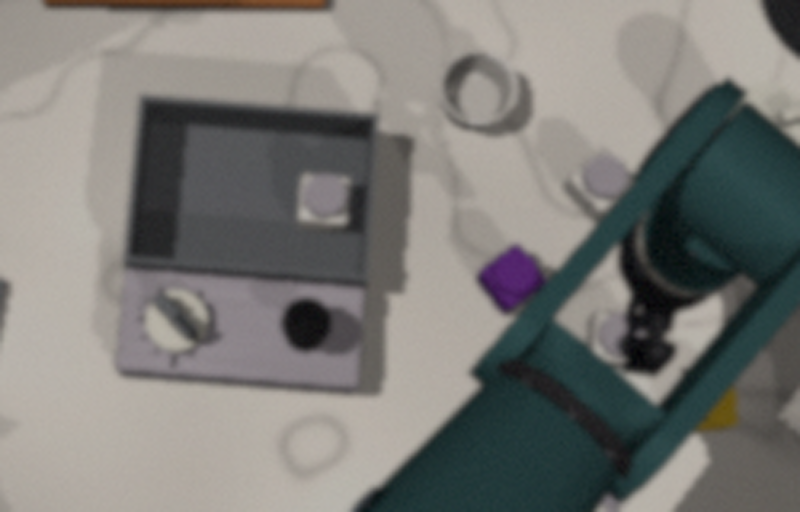

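Run:
```python
from plan import *
plan([(464,-359.5,100,-.115)],1)
```

```text
3 [np.float64(463.9), np.float64(-359.4), np.float64(99.9)]
[[-0.16, 0.18, 0.78, 0.06, -0.13, 0.03, 1], [-0.16, 0.18, 0.77, 0.05, -0.12, 0.02, 1], [-0.15, 0.18, 0.78, 0.06, -0.13, 0.03, 1]]
```

>>> apply_moves(
  series=[
    [-0.16,0.18,0.78,0.06,-0.13,0.03,1],
    [-0.16,0.18,0.78,0.05,-0.12,0.02,1],
    [-0.15,0.18,0.78,0.06,-0.13,0.03,1],
    [0,0,0,0,0,0,1],
  ],
)

```text
time_s: 10.25
position: [462.7, -357.1, 92.5]
tool_rot: [[0.994, -0.112, -0.005], [-0.112, -0.994, 0.005], [-0.006, -0.005, -1.0]]
force: [-0.2, 0.6, -0.6]
gripper_width: 85.1
```

Run:
```python
from plan import *
plan([(464,-359.5,29,-.115)],1)
```

```text
3 [np.float64(464.0), np.float64(-359.5), np.float64(28.9)]
[[0.02, 0.03, 0.71, -0.02, 0.02, 0.01, 1], [0.02, 0.03, 0.7, -0.02, 0.03, 0.01, 1], [0.02, 0.02, 0.71, -0.02, 0.02, 0.01, 1]]
```

>>> apply_moves(
  series=[
    [0.02,0.03,0.71,-0.02,0.02,0.01,1],
    [0.02,0.03,0.7,-0.02,0.02,0.01,1],
    [0.02,0.02,0.68,-0.02,0.02,0,1],
    [0,0,0,0,0,0,1],
  ],
)

```text
time_s: 10.75
position: [464.8, -359.8, 28.2]
tool_rot: [[0.993, -0.114, -0.0], [-0.114, -0.993, 0.0], [-0.0, -0.0, -1.0]]
force: [-0.8, 0.3, 0.8]
gripper_width: 85.6
```

Run:
```python
from plan import *
i=camera_info('wrist');im=camera('wrist');crop(im,120,0,520,400,1.5,'w6.png')
plan([(464,-359.5,30,-.115)],1)
```

```text
1 [np.float64(463.9), np.float64(-359.4), np.float64(29.9)]
[[-0.06, -0.03, -0.01, 0.02, -0.03, 0.01, 1]]
```

View pics/w6.png

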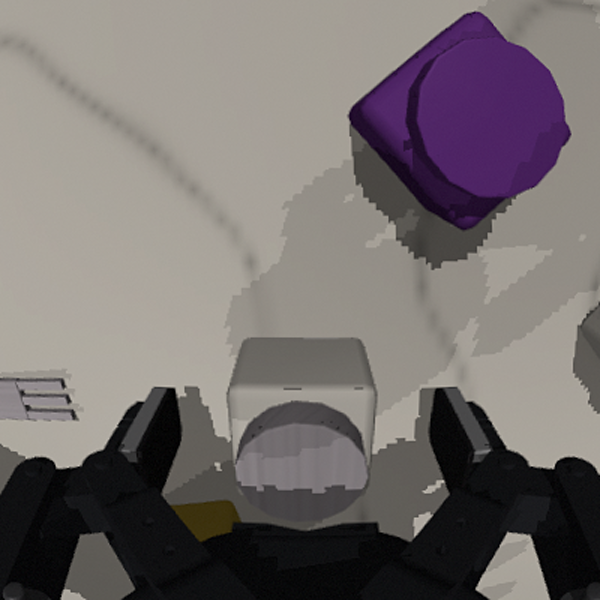

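>>> apply_moves(
  series=[
    [-0.03,0,-0.03,0,0,0,0],
    [0,0,0,0,0,0,0],
    [0,0,0,0,0,0,0],
    [0,0,0,0,0,0,0],
    [0,0,0,0,0,0,0],
    [0,0,-0.6,0,0,0,0],
    [0,0,-0.8,0,0,0,0],
    [0,0,-0.8,0,0,0,0],
    [0,0,-0.8,0,0,0,0],
    [0,0,0,0,0,0,0],
  ],
)

```text
time_s: 12.05
position: [466.2, -361.6, 131.2]
tool_rot: [[0.993, -0.114, 0.009], [-0.114, -0.993, -0.008], [0.01, 0.007, -1.0]]
force: [0.2, -0.0, -1.4]
gripper_width: 43.5
```

Run:
```python
from plan import *
plan([(*K(0,0),150,-.08)],0)
```

```text
13 [np.float64(587.3), np.float64(-43.4), np.float64(150.1)]
[[0.22, -0.85, -0.05, 0.01, -0.01, -0.03, 0], [0.22, -0.84, -0.05, 0.01, -0.01, -0.03, 0], [0.22, -0.84, -0.05, 0.01, -0.01, -0.03, 0], [0.22, -0.84, -0.05, 0.01, -0.01, -0.03, 0], [0.22, -0.84, -0.05, 0.01, -0.01, -0.03, 0], [0.23, -0.84, -0.05, 0.0, -0.01, -0.03, 0], [0.23, -0.84, -0.05, 0.01, -0.01, -0.04, 0], [0.23, -0.84, -0.05, 0.0, -0.01, -0.03, 0], [0.23, -0.84, -0.05, 0.01, -0.01, -0.04, 0], [0.23, -0.85, -0.05, 0.0, -0.01, -0.03, 0], [0.24, -0.84, -0.05, 0.01, -0.01, -0.04, 0], [0.24, -0.84, -0.05, 0.0, -0.01, -0.03, 0], [0.24, -0.85, -0.05, 0.01, 0.0, -0.04, 0]]
```

>>> apply_moves(
  series=[
    [0.22,-0.85,-0.05,0,0,-0.03,0],
    [0.22,-0.84,-0.05,0,0,-0.03,0],
    [0.22,-0.84,-0.05,0,0,-0.03,0],
    [0.22,-0.84,-0.05,0,0,-0.03,0],
    [0.22,-0.84,-0.05,0,0,-0.03,0],
    [0.23,-0.84,-0.05,0,0,-0.03,0],
    [0.23,-0.84,-0.05,0,0,-0.04,0],
    [0.23,-0.84,-0.05,0,0,-0.03,0],
    [0.23,-0.84,-0.05,0,0,-0.04,0],
    [0.23,-0.85,-0.05,0,0,-0.03,0],
    [0.24,-0.84,-0.05,0,0,-0.04,0],
    [0.24,-0.84,0,0,0,-0.03,0],
    [0,0,0,0,0,0,0],
  ],
)

```text
time_s: 13.68
position: [575.0, -56.7, 134.9]
tool_rot: [[0.996, -0.084, -0.009], [-0.084, -0.997, -0.0], [-0.009, 0.001, -1.0]]
force: [-1.0, -0.3, -1.5]
gripper_width: 43.1
```

Run:
```python
from plan import *
plan([(*K(0,2),100,-.08)],0)
```

```text
2 [np.float64(587.5), np.float64(-41.5), np.float64(100.0)]
[[0.19, -0.27, 0.58, 0.0, 0.06, -0.02, 0], [0.19, -0.27, 0.58, 0.01, 0.06, -0.03, 0]]
```

>>> apply_moves(
  series=[
    [0.19,-0.27,0.58,0,0.06,-0.02,0],
    [0.19,-0.27,0.58,0,0.06,-0.03,0],
    [0,0,0,0,0,0,0],
  ],
)

```text
time_s: 14.05
position: [586.2, -42.3, 95.2]
tool_rot: [[0.997, -0.081, -0.004], [-0.081, -0.997, -0.001], [-0.003, 0.001, -1.0]]
force: [-0.0, 0.3, -1.3]
gripper_width: 42.9
```

Run:
```python
from plan import *
i=camera_info('wrist');im=camera('wrist');crop(im,120,0,520,400,1.5,'w7.png')
plan([(*K(0,2),37,-.08)],0)
```

```text
3 [np.float64(587.5), np.float64(-41.6), np.float64(37.1)]
[[0.01, -0.01, 0.66, 0.01, 0.01, -0.01, 0], [0.01, -0.02, 0.66, 0.01, 0.01, -0.01, 0], [0.01, -0.01, 0.65, 0.0, 0.01, 0.0, 0]]
```

View pics/w7.png

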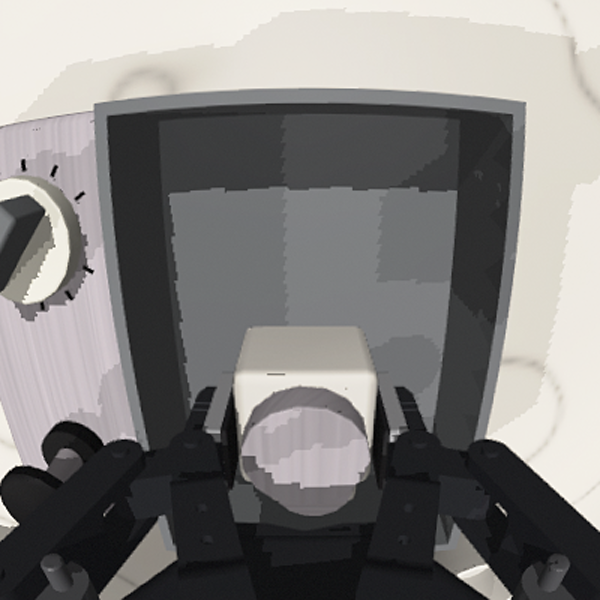

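>>> apply_moves(
  series=[
    [0.01,-0.01,0.66,0,0.01,0,0],
    [0.01,-0.02,0.66,0,0.01,0,0],
    [0.01,-0.01,0.6,0,0.01,0,0],
    [0,0,0,0,0,0,0],
  ],
)

```text
time_s: 14.6
position: [589.4, -44.6, 39.7]
tool_rot: [[0.996, -0.085, 0.006], [-0.085, -0.996, -0.004], [0.007, 0.003, -1.0]]
force: [-0.1, 0.1, -0.6]
gripper_width: 43.5
```

>>> apply_moves(
  series=[
    [0,-0.05,0.12,0,-0.05,0,0],
    [0,0,0,0,0,0,0],
    [0,0,0,0,0,0,0.72],
    [0,0,0,0,0,0,0.72],
    [0,0,0,0,0,0,0.72],
    [0,0,-0.6,0,0,0,0.72],
    [0,0,-0.9,0,0,0,0.72],
    [0,0,-0.9,0,0,0,0.72],
    [0,0,-0.9,0,0,0,1],
  ],
)

```text
time_s: 15.72
position: [589.3, -43.5, 142.5]
tool_rot: [[0.996, -0.085, 0.002], [-0.085, -0.996, -0.005], [0.003, 0.005, -1.0]]
force: [0.1, 0.6, 0.6]
gripper_width: 77.5
```

Run:
```python
from plan import *
plan([(604,-351,160,-.868)],1)
```

```text
12 [np.float64(604.0), np.float64(-351.0), np.float64(160.0)]
[[0.11, 0.85, -0.04, 0.0, 0.0, 0.82, 1], [0.17, 0.84, -0.04, 0.0, -0.01, 0.81, 1], [0.22, 0.83, -0.05, 0.0, -0.01, 0.82, 1], [0.28, 0.81, -0.04, 0.0, 0.0, 0.81, 1], [0.33, 0.79, -0.05, 0.01, -0.01, 0.82, 1], [0.38, 0.77, -0.05, 0.0, 0.0, 0.81, 1], [0.43, 0.74, -0.05, 0.01, -0.01, 0.82, 1], [0.47, 0.71, -0.05, 0.0, 0.0, 0.81, 1], [0.52, 0.68, -0.04, 0.01, -0.01, 0.82, 1], [0.56, 0.64, -0.05, 0.0, 0.0, 0.81, 1], [0.61, 0.6, -0.04, 0.01, -0.01, 0.82, 1], [0.64, 0.56, -0.05, 0.0, 0.0, 0.81, 1]]
```

>>> apply_moves(
  series=[
    [0.11,0.85,-0.05,0,0,0.82,1],
    [0.17,0.84,-0.05,0,0,0.81,1],
    [0.22,0.83,-0.05,0,0,0.82,1],
    [0.28,0.81,-0.05,0,0,0.81,1],
    [0.33,0.79,-0.05,0,0,0.82,1],
    [0.38,0.77,-0.05,0,0,0.81,1],
    [0.43,0.74,-0.05,0,0,0.82,1],
    [0.47,0.71,-0.05,0,0,0.81,1],
    [0.52,0.68,-0.05,0,0,0.82,1],
    [0.56,0.64,-0.05,0,0,0.81,1],
    [0.61,0.6,-0.05,0,0,0.82,1],
    [0,0,0,0,0,0,1],
  ],
)

```text
time_s: 17.23
position: [604.8, -337.2, 182.3]
tool_rot: [[0.674, -0.738, 0.027], [-0.738, -0.674, -0.012], [0.027, -0.011, -1.0]]
force: [0.9, 0.2, 0.7]
gripper_width: 85.9
```

Run:
```python
from plan import *
i=camera_info('wrist');im=camera('wrist');crop(im,0,0,640,400,1.25,'w8.png')
print((proj(i,[[604,-351,52],[604,-351,40]],True)+.5)*1.25)
plan([(604,-351,100,-.868)],1)
t=camera('top');crop(t,230,100,480,260,3.2,'t8.png')
```

```text
[[413.7987477  259.72624199]
 [412.98212498 254.05900421]]
4 [np.float64(604.0), np.float64(-351.2), np.float64(100.1)]
[[0.07, 0.1, 0.69, -0.04, -0.08, 0.12, 1], [0.07, 0.1, 0.68, -0.04, -0.08, 0.12, 1], [0.08, 0.09, 0.69, -0.04, -0.08, 0.12, 1], [0.09, 0.09, 0.68, -0.03, -0.09, 0.13, 1]]
```

View pics/w8.png

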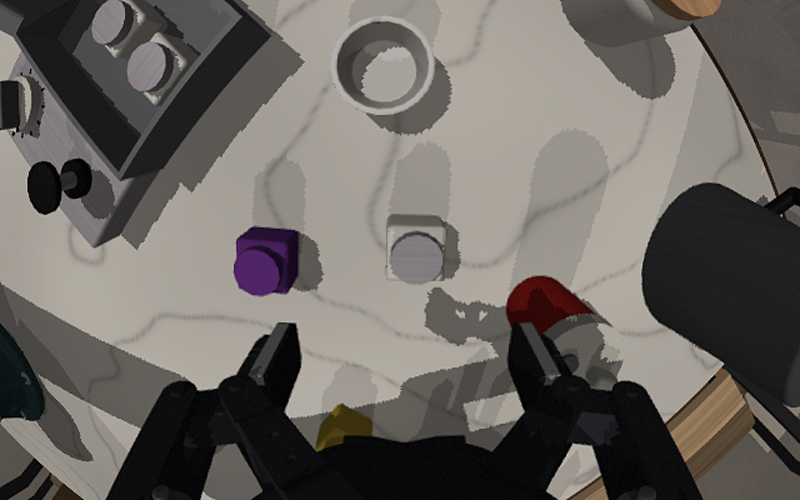

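View pics/t8.png

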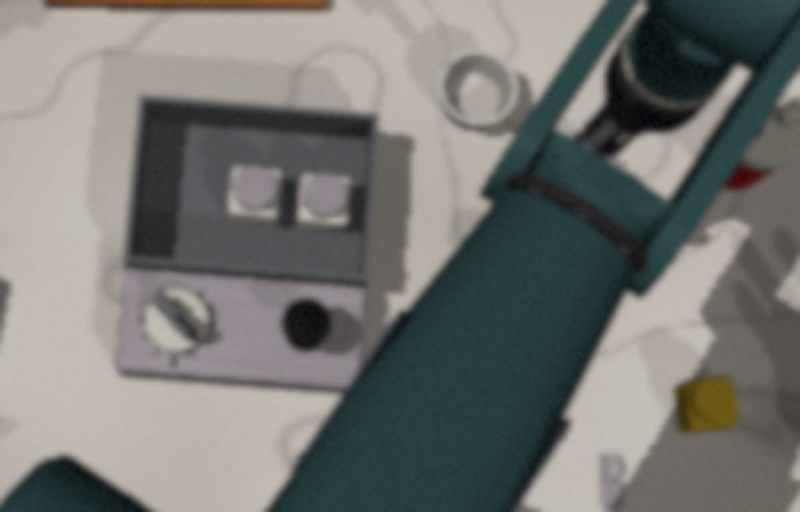

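>>> apply_moves(
  series=[
    [0.1,0.1,0.69,-0.04,-0.08,0.12,1],
    [0.1,0.1,0.68,-0.04,-0.08,0.12,1],
    [0.1,0.09,0.69,-0.04,-0.08,0.1,1],
    [0.1,0.09,0.68,-0.03,-0.08,0.1,1],
    [0,0,0,0,0,0,1],
  ],
)

```text
time_s: 17.95
position: [604.9, -349.3, 90.7]
tool_rot: [[0.651, -0.759, -0.007], [-0.759, -0.651, 0.005], [-0.008, 0.002, -1.0]]
force: [-0.4, 0.1, -0.6]
gripper_width: 85.4
```

Run:
```python
from plan import *
i=camera_info('wrist');im=camera('wrist');crop(im,120,0,520,400,1.5,'w9.png')
print((proj(i,[[605.5,-352.5,52]],True)+.5-[120,0])*1.5)
plan([(605.5,-352.5,30,-.868)],1)
```

```text
[[314.19867752 371.23815148]]
3 [np.float64(605.5), np.float64(-352.4), np.float64(30.1)]
[[0.03, 0.02, 0.69, 0.0, 0.03, 0.03, 1], [0.03, 0.02, 0.69, 0.01, 0.02, 0.03, 1], [0.02, 0.02, 0.69, 0.0, 0.03, 0.02, 1]]
```

View pics/w9.png

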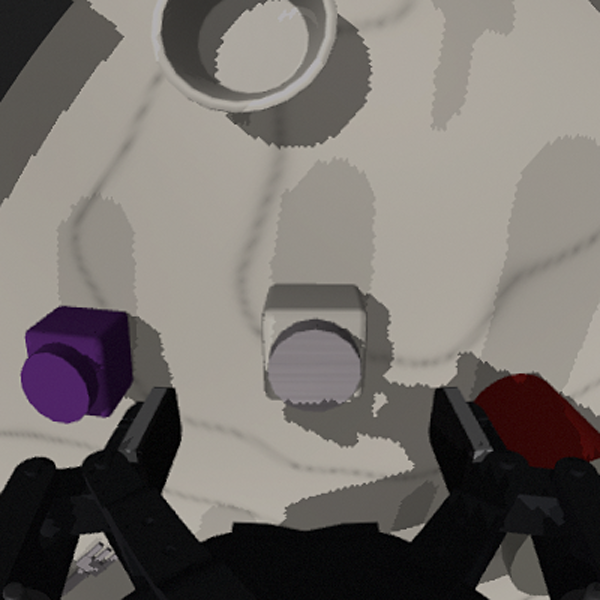

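>>> apply_moves(
  series=[
    [0.03,0,0.69,0,0.03,0.03,1],
    [0.03,0,0.69,0,0.02,0.03,1],
    [0.02,0,0.66,0,0.02,0.02,1],
    [0,0,0,0,0,0,1],
  ],
)

```text
time_s: 18.5
position: [609.7, -352.7, 34.1]
tool_rot: [[0.647, -0.763, 0.006], [-0.763, -0.647, -0.005], [0.008, -0.002, -1.0]]
force: [-0.9, 0.4, 0.4]
gripper_width: 85.4
```

>>> apply_moves(
  series=[
    [-0.09,0.04,0.13,0,-0.06,0,1],
    [0,0,0,0,0,0,0],
    [0,0,0,0,0,0,0],
    [0,0,0,0,0,0,0],
    [0,0,0,0,0,0,0],
    [0,0,0,0,0,0,0],
  ],
)

```text
time_s: 19.25
position: [608.7, -352.5, 33.9]
tool_rot: [[0.647, -0.763, 0.008], [-0.763, -0.647, -0.005], [0.009, -0.003, -1.0]]
force: [0.6, -0.8, -1.1]
gripper_width: 43.1
```

Run:
```python
from plan import *
i=camera_info('wrist');im=camera('wrist');crop(im,120,0,520,400,1.5,'w10.png')
s=state();p=s['position'];print(p,s['gripper_width'])
plan([(*p[:2],150,-.868),(*K(0,62),150,-.08)],0)
```

```text
[ 608.62102721 -352.46127285   33.82051553] 43.479588660245206
19 [np.float64(592.3), np.float64(18.2), np.float64(150.0)]
[[0.01, 0.0, -0.77, -0.01, -0.02, 0.0, 0], [0.0, 0.0, -0.78, -0.01, -0.02, 0.0, 0], [0.01, 0.0, -0.77, -0.01, -0.02, 0.0, 0], [0.0, 0.0, -0.78, -0.01, -0.03, 0.0, 0], [0.0, -0.01, -0.77, 0.0, -0.02, 0.01, 0], [-0.7, -0.54, 0.0, 0.0, 0.0, -0.7, 0], [-0.67, -0.58, 0.0, 0.0, 0.0, -0.7, 0], [-0.63, -0.62, 0.0, 0.0, 0.0, -0.7, 0], [-0.6, -0.65, 0.0, 0.0, 0.0, -0.7, 0], [-0.56, -0.68, 0.0, 0.0, 0.0, -0.71, 0], [-0.52, -0.71, 0.0, 0.0, 0.0, -0.7, 0], [-0.48, -0.74, 0.0, 0.0, 0.0, -0.71, 0], [-0.44, -0.77, 0.0, 0.0, 0.0, -0.7, 0], [-0.4, -0.79, 0.0, 0.0, 0.0, -0.71, 0], [-0.35, -0.81, 0.0, 0.0, 0.0, -0.7, 0], [-0.3, -0.83, 0.0, 0.0, 0.0, -0.71, 0], [-0.26, -0.85, 0.0, 0.0, 0.0, -0.7, 0], [-0.21, -0.86, 0.0, 0.0, 0.0, -0.71, 0], [-0.15, -0.86, 0.0, 0.0, 0.0, -0.7, 0]]
```

View pics/w10.png

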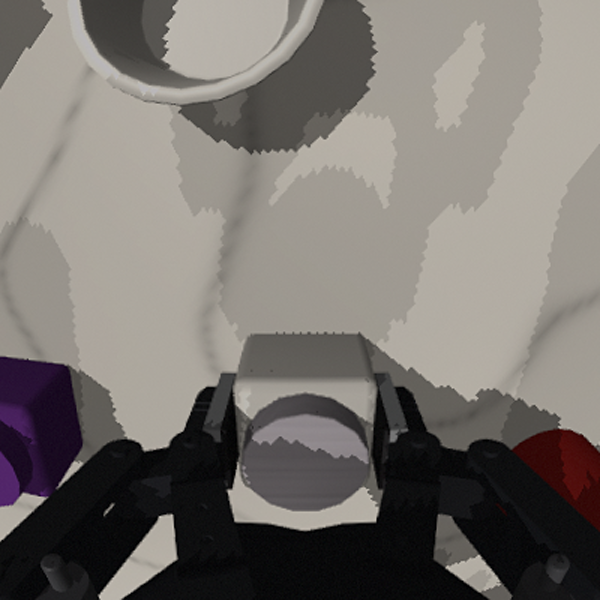

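Gripped squarely at 43.5 mm. Lift and carry.

>>> apply_moves(
  series=[
    [0.01,0,-0.77,0,-0.02,0,0],
    [0,0,-0.78,0,-0.02,0,0],
    [0.01,0,-0.77,0,-0.02,0,0],
    [0,0,-0.78,0,-0.03,0,0],
    [0,-0.01,-0.77,0,-0.02,0,0],
    [-0.7,-0.54,0,0,0,-0.7,0],
    [-0.67,-0.58,0,0,0,-0.7,0],
    [-0.63,-0.62,0,0,0,-0.7,0],
    [-0.6,-0.65,0,0,0,-0.7,0],
    [-0.56,-0.68,0,0,0,-0.71,0],
    [-0.52,-0.71,0,0,0,-0.7,0],
    [-0.48,-0.74,0,0,0,-0.71,0],
    [-0.44,-0.77,0,0,0,-0.7,0],
    [-0.4,-0.79,0,0,0,-0.71,0],
    [-0.35,-0.81,0,0,0,-0.7,0],
    [-0.3,-0.83,0,0,0,-0.71,0],
    [-0.26,-0.85,0,0,0,-0.7,0],
    [-0.21,-0.86,0,0,0,-0.71,0],
    [0,0,0,0,0,0,0],
  ],
)

```text
time_s: 21.68
position: [578.8, 15.3, 147.1]
tool_rot: [[0.996, -0.088, -0.011], [-0.088, -0.996, 0.009], [-0.011, -0.008, -1.0]]
force: [0.1, -0.3, -1.7]
gripper_width: 43.1
```

Run:
```python
from plan import *
plan([(*K(0,62),100,-.08)],0)
```

```text
2 [np.float64(592.2), np.float64(18.3), np.float64(99.9)]
[[0.23, -0.06, 0.78, -0.05, 0.07, -0.05, 0], [0.22, -0.07, 0.79, -0.05, 0.07, -0.05, 0]]
```

>>> apply_moves(
  series=[
    [0.23,-0.06,0.78,-0.05,0.07,-0.05,0],
    [0.22,-0.07,0.78,-0.05,0.07,-0.05,0],
    [0,0,0,0,0,0,0],
  ],
)

```text
time_s: 22.05
position: [591.9, 18.0, 99.4]
tool_rot: [[0.997, -0.079, 0.001], [-0.079, -0.997, -0.003], [0.001, 0.003, -1.0]]
force: [-0.7, -1.2, -0.9]
gripper_width: 43.3
```

Run:
```python
from plan import *
plan([(*K(0,62),40,-.08)],0)
i=camera_info('wrist');im=camera('wrist');crop(im,120,0,520,400,1.5,'w11.png')
```

```text
3 [np.float64(592.3), np.float64(18.4), np.float64(40.0)]
[[0.0, -0.01, 0.66, 0.01, -0.01, 0.01, 0], [0.0, 0.0, 0.66, 0.01, 0.0, 0.0, 0], [0.01, -0.01, 0.66, 0.01, -0.01, 0.01, 0]]
```

View pics/w11.png

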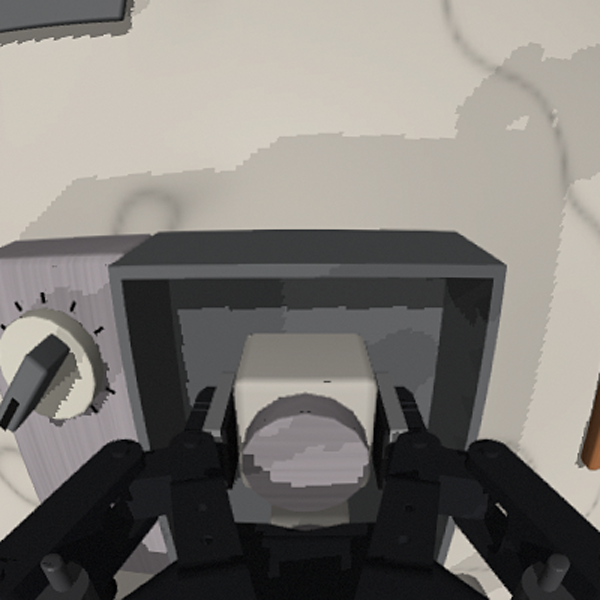

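>>> apply_moves(
  series=[
    [0,-0.01,0.66,0,-0.01,0,0],
    [0,0,0.66,0,0,0,0],
    [0,-0.01,0.62,0,-0.01,0,0],
    [0,0,0,0,0,0,0],
  ],
)

```text
time_s: 22.6
position: [593.6, 17.0, 41.7]
tool_rot: [[0.997, -0.08, 0.005], [-0.08, -0.997, -0.004], [0.005, 0.003, -1.0]]
force: [-0.4, 0.8, -1.0]
gripper_width: 43.6
```

>>> apply_moves(
  series=[
    [0,-0.03,0.09,0,-0.05,0,0],
    [0,0,0,0,0,0,0],
    [0,0,0,0,0,0,0.72],
    [0,0,0,0,0,0,0.72],
    [0,0,0,0,0,0,0.72],
    [0,0,-0.6,0,0,0,0.72],
    [0,0,-0.9,0,0,0,0.72],
    [0,0,-0.9,0,0,0,0.72],
    [0,0,-0.9,0,0,0,1],
    [0,0,-0.9,0,0,0,1],
    [0,0,-0.9,0,0,0,1],
  ],
)

```text
time_s: 23.98
position: [594.6, 18.4, 205.4]
tool_rot: [[0.997, -0.08, 0.01], [-0.08, -0.997, -0.004], [0.01, 0.003, -1.0]]
force: [0.7, 0.0, 1.0]
gripper_width: 85.4
```

Run:
```python
from plan import *
# lid grip: x along 14 wide; jaws along lid x  -> psi=-.183
plan([(460,294,200,-.183)],1)
t=camera('top');cv2.imwrite('pics/t12.png',t[:,:,::-1])
```

```text
12 [np.float64(460.0), np.float64(294.1), np.float64(199.9)]
[[-0.43, -0.73, 0.01, 0.0, -0.01, 0.11, 1], [-0.44, -0.73, 0.01, 0.0, -0.01, 0.11, 1], [-0.45, -0.73, 0.01, 0.0, -0.01, 0.11, 1], [-0.45, -0.72, 0.01, 0.0, -0.01, 0.11, 1], [-0.46, -0.72, 0.01, 0.0, -0.01, 0.11, 1], [-0.47, -0.71, 0.01, 0.0, -0.01, 0.1, 1], [-0.47, -0.71, 0.01, 0.01, -0.01, 0.11, 1], [-0.48, -0.71, 0.01, 0.0, -0.01, 0.1, 1], [-0.48, -0.7, 0.01, 0.01, -0.01, 0.11, 1], [-0.49, -0.7, 0.01, 0.0, -0.01, 0.1, 1], [-0.5, -0.69, 0.01, 0.01, -0.02, 0.11, 1], [-0.5, -0.69, 0.02, 0.0, -0.01, 0.1, 1]]
```

View pics/t12.png

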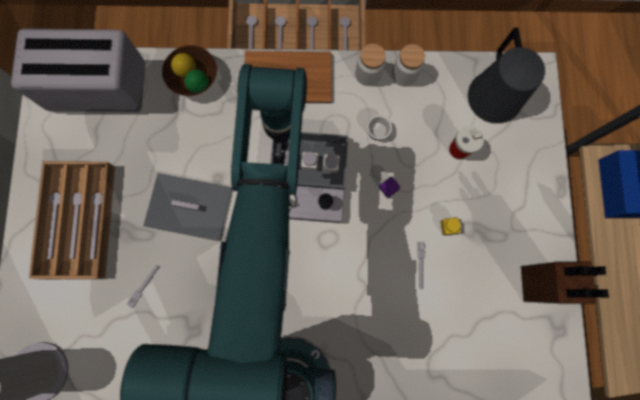

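>>> apply_moves(
  series=[
    [-0.43,-0.73,0,0,-0.02,0.11,1],
    [-0.44,-0.73,0,0,-0.02,0.11,1],
    [-0.45,-0.73,0,0,-0.01,0.11,1],
    [-0.45,-0.72,0,0,-0.01,0.11,1],
    [-0.46,-0.72,0,0,-0.01,0.11,1],
    [-0.47,-0.71,0,0,-0.01,0.1,1],
    [-0.47,-0.71,0,0,-0.01,0.11,1],
    [-0.48,-0.71,0,0,-0.01,0.1,1],
    [-0.48,-0.7,0,0,-0.01,0.11,1],
    [-0.49,-0.7,0,0,-0.01,0.1,1],
    [0,0,0,0,0,0,1],
  ],
)

```text
time_s: 25.4
position: [483.3, 255.1, 219.9]
tool_rot: [[0.985, -0.169, 0.029], [-0.169, -0.986, -0.0], [0.029, -0.005, -1.0]]
force: [-0.3, 0.4, -0.4]
gripper_width: 85.3
```

Run:
```python
from plan import *
import pickle
i=camera_info('wrist');im=camera('wrist');crop(im,0,0,640,400,1.25,'w13.png');pickle.dump(i,open('w13.pkl','wb'))
t=camera('top');crop(t,230,100,390,230,5,'t13.png')
s=state();print(s['position'],s['tool_rot'].round(3),s['qpos'])
```

```text
[484.0918523  253.68890743 219.77329432] [[ 0.985 -0.172  0.029]
 [-0.172 -0.985 -0.001]
 [ 0.029 -0.004 -1.   ]] [ 0.38574929  0.07008089  1.44905376 -0.01207269  1.59567292  0.55777242]
```

View pics/w13.png

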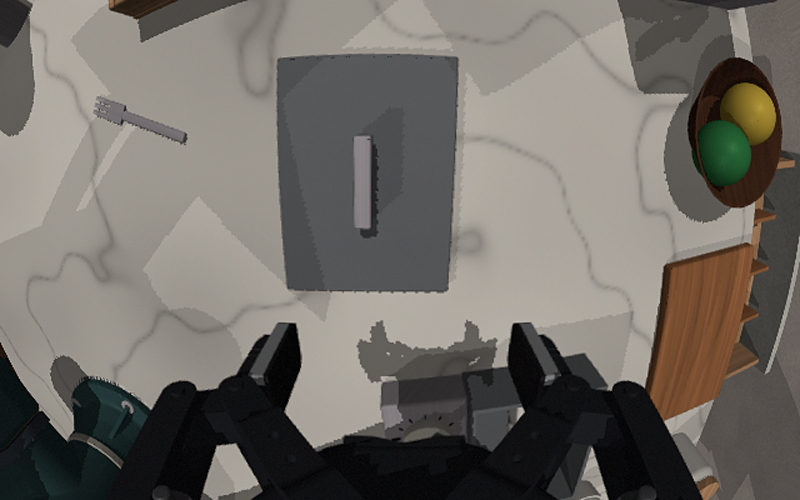

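View pics/t13.png

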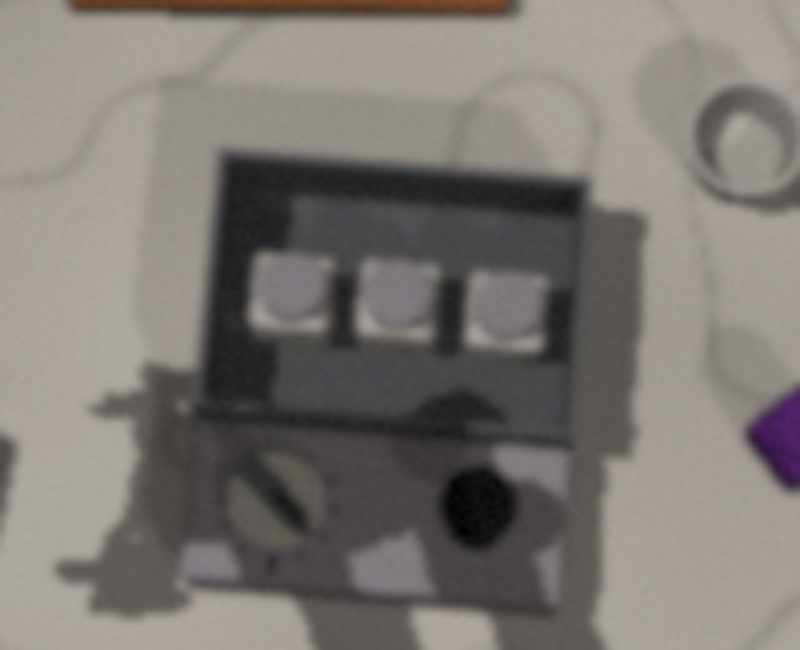

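```bash
cat > kfit.py <<'E'
from plan import *
from scipy.optimize import least_squares
def rfit(i,ob,x0,sc,off=(0,0),wrist=True):
    def f(p):
        c,s=np.cos(p[2]),np.sin(p[2])
        return np.concatenate([proj(i,[p[0]+c*P[0]-s*P[1],p[1]+s*P[0]+c*P[1],P[2]],wrist)[0]-((np.array(uv)+.5)/sc-.5+off) for P,uv in ob])
    r=least_squares(f,x0,loss='soft_l1');return r.x,r.fun.reshape(-1,2).round(1).tolist()
E
python3 - <<'E'
from kfit import *
import pickle
i=pickle.load(open('w13.pkl','rb'))
print(rfit(i,[((-78,108,11),(277,58)),((78,108,11),(458,57)),((78,-108,11),(448,291)),((-78,-108,11),(288,290)),((0,-38,41),(363,229)),((0,38,41),(362,136))],[460,294,-.18],1.25))
ti=camera_info('top')
print(rfit(ti,[((75,105,65),(222,150)),((75,-105,65),(588,184)),((-75,-105,65),(575,440)),((-165,-105,45),(556,607)),((-165,105,45),(186,582))],[587,-41,-.08],5,(230,100),False))
print('gauge',onplane(ti,*((np.array([277,498])+.5)/5-.5+[230,100]),58))
s=state()
plan([(460,292.5,100,-.187)],1)
E
```

```text
(array([ 4.61664951e+02,  2.94531303e+02, -1.88177029e-01]), [[-0.9, -0.3], [0.6, -1.0], [0.5, 0.9], [-0.8, 0.5], [-0.0, 0.6], [0.3, -0.4]])
(array([ 5.85889969e+02, -4.15107786e+01, -7.15715319e-02]), [[-1.1, 0.0], [0.9, -0.9], [0.1, 0.3], [1.3, 0.6], [-1.5, -0.3]])
gauge [472.60347782  21.45425759]
5 [np.float64(460.0), np.float64(292.5), np.float64(99.9)]
[[-0.23, -0.22, 0.79, -0.01, -0.07, 0.04, 1], [-0.22, -0.23, 0.79, -0.01, -0.07, 0.04, 1], [-0.22, -0.22, 0.8, -0.01, -0.07, 0.03, 1], [-0.21, -0.23, 0.8, -0.01, -0.08, 0.04, 1], [-0.21, -0.22, 0.8, -0.01, -0.07, 0.03, 1]]
```

>>> apply_moves(
  series=[
    [-0.2,-0.23,0.79,0,-0.07,0.04,1],
    [-0.2,-0.23,0.79,0,-0.07,0.04,1],
    [-0.2,-0.23,0.8,0,-0.07,0.03,1],
    [-0.2,-0.23,0.8,0,-0.07,0.03,1],
    [-0.18,-0.23,0.6,0,-0.07,0.03,1],
    [0,0,0,0,0,0,1],
  ],
  force=70,
)

```text
time_s: 26.25
position: [467.7, 288.9, 105.2]
tool_rot: [[0.981, -0.193, 0.007], [-0.193, -0.981, 0.003], [0.006, -0.005, -1.0]]
force: [-0.5, 0.3, -0.3]
gripper_width: 85.6
```

Run:
```python
from kfit import *
import pickle
i=camera_info('wrist');im=camera('wrist');crop(im,0,0,640,400,1.25,'w14.png');pickle.dump(i,open('w14.pkl','wb'))
s=state();print(s['position'],s['tool_rot'].round(3))
print((proj(i,[[461,294.3,41]],True)+.5)*1.25)
plan([(461,294.3,60,-.187)],1)
```

```text
[468.4486876  288.90976727 106.32721487] [[ 0.981 -0.193  0.009]
 [-0.193 -0.981  0.004]
 [ 0.008 -0.006 -1.   ]]
[[390.00311542 277.86937529]]
2 [np.float64(460.9), np.float64(294.3), np.float64(60.1)]
[[-0.15, -0.06, 0.77, -0.03, -0.05, -0.05, 1], [-0.14, -0.06, 0.77, -0.04, -0.06, -0.05, 1]]
```

View pics/w14.png

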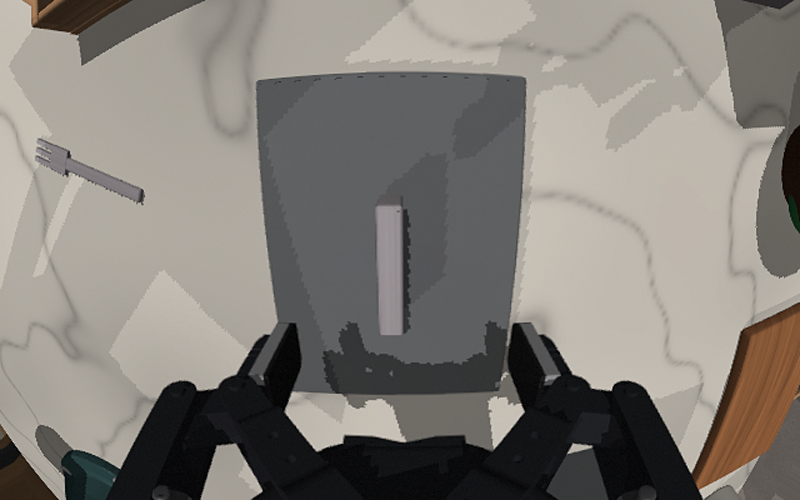

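>>> apply_moves(
  series=[
    [-0.15,-0.1,0.77,-0.03,-0.05,-0.03,0.6],
    [-0.14,-0.1,0.77,-0.04,-0.06,-0.03,0.6],
    [0,0,0,0,0,0,0.6],
  ],
)

```text
time_s: 26.68
position: [465.4, 297.0, 64.3]
tool_rot: [[0.982, -0.19, 0.009], [-0.19, -0.982, 0.003], [0.008, -0.005, -1.0]]
force: [0.2, -0.2, 0.5]
gripper_width: 50.8
```

Run:
```python
from kfit import *
plan([(461.3,296,36,-.187)],.6)
i=camera_info('wrist');im=camera('wrist');crop(im,0,0,640,400,1.25,'w15.png')
print(state()['position'])
```

```text
2 [np.float64(461.4), np.float64(296.1), np.float64(36.1)]
[[-0.07, 0.03, 0.47, -0.03, -0.05, -0.03, 0.6], [-0.06, 0.03, 0.47, -0.03, -0.05, -0.02, 0.6]]
[466.44742342 297.39837037  65.77249131]
```

View pics/w15.png

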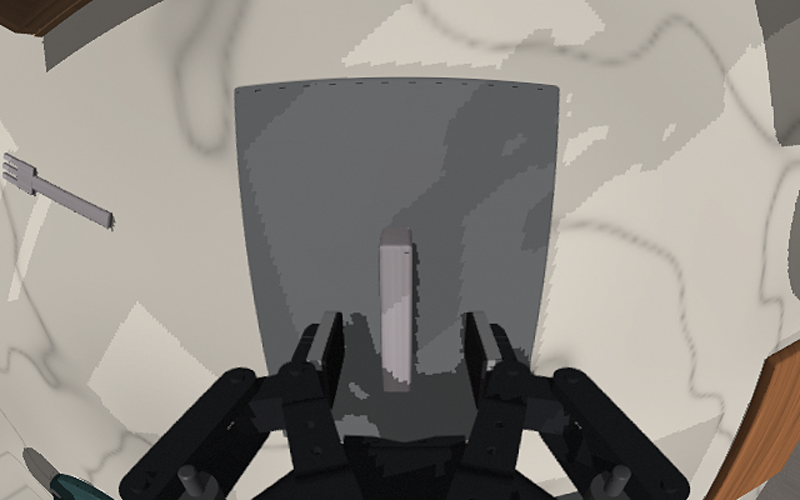

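>>> apply_moves(
  series=[
    [-0.07,0.03,0.47,-0.03,-0.05,-0.02,0.6],
    [-0.07,0.03,0.47,-0.03,-0.05,-0.02,0.6],
    [0,0,0,0,0,0,0.6],
  ],
)

```text
time_s: 27.1
position: [464.2, 296.8, 39.0]
tool_rot: [[0.982, -0.187, 0.007], [-0.187, -0.982, 0.003], [0.007, -0.005, -1.0]]
force: [0.7, -0.5, 0.2]
gripper_width: 51.2
```

Run:
```python
from kfit import *
plan([(461.3,296,34,-.187)],.6)
i=camera_info('wrist');im=camera('wrist');crop(im,0,0,640,400,1.25,'w16.png')
p=state()['position'];print(p, (proj(i,[[p[0],p[1],41]],True)+.5)*1.25)
```

```text
1 [np.float64(461.3), np.float64(296.1), np.float64(33.9)]
[[-0.09, 0.04, 0.17, -0.06, -0.08, -0.02, 0.6]]
[464.74806986 297.02966069  39.74321702] [[406.84235361 355.71728871]]
```

View pics/w16.png

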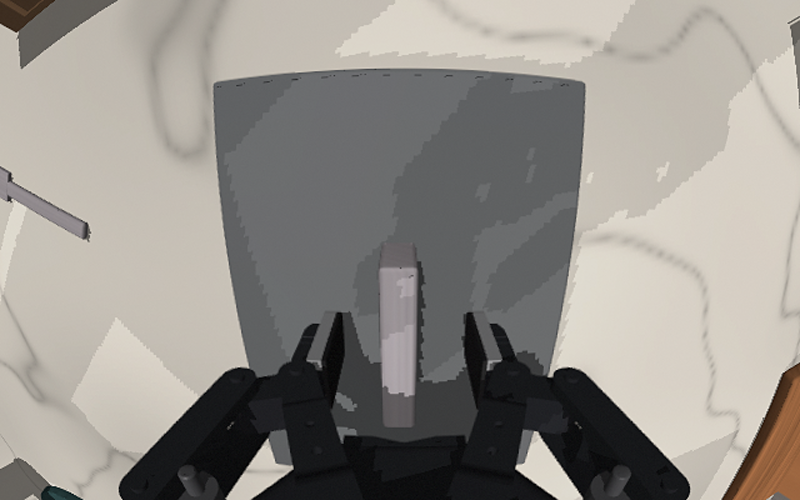

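Run:
```python
from kfit import *
i=camera_info('wrist');p=state()['position'];R=state()['tool_rot']
a=onplane(i,398/1.25-.1,267/1.25-.1,41,True);b=onplane(i,398/1.25-.1,427/1.25-.1,41,True)
print(a,b,np.linalg.norm(a-b),(a+b)/2,p)
```

```text
[469.13333012 332.77502761] [454.43099339 259.25370026] 74.97695832749106 [461.78216176 296.01436393] [464.74806986 297.02966069  39.74321702]
```

Bar centre measures (461.8, 296.0). Centre on it, lower to 34 and grip.

>>> apply_moves(
  series=[
    [-0.09,0.01,0.17,-0.06,-0.08,0,0.6],
    [0,0,0.02,0,0,0,0.6],
    [0,0,0,0,0,0,0],
    [0,0,0,0,0,0,0],
    [0,0,0,0,0,0,0],
    [0,0,0,0,0,0,0],
    [0,0,0,0,0,0,0],
    [0,0,0,0,0,0,0],
  ],
  force=80,
)

```text
time_s: 28.15
position: [462.7, 297.8, 34.8]
tool_rot: [[0.982, -0.187, 0.003], [-0.187, -0.982, 0.001], [0.003, -0.002, -1.0]]
force: [0.5, -0.2, 0.9]
gripper_width: 12.7
```

>>> apply_moves(
  series=[
    [0,0,-0.4,0,0,0,0],
    [0,0,-0.6,0,0,0,0],
    [0,0,-0.8,0,0,0,0],
    [0,0,-0.8,0,0,0,0],
    [0,0,-0.8,0,0,0,0],
    [0,0,-0.8,0,0,0,0],
    [0,0,0,0,0,0,0],
  ],
)

```text
time_s: 29.02
position: [462.0, 297.4, 170.1]
tool_rot: [[0.982, -0.187, 0.006], [-0.187, -0.982, 0.002], [0.005, -0.003, -1.0]]
force: [0.6, -0.1, -2.8]
gripper_width: 12.5
```

Run:
```python
from kfit import *
i=camera_info('wrist');im=camera('wrist');crop(im,0,0,640,400,1.25,'w17.png')
s=state();print(s['force'],s['moment'],s['gripper_width'])
plan([(587,-41,165,-.078)],0)
```

```text
[-0.06070277 -0.6774268  -2.12531072] [ 0.04846093  0.07541573 -0.01893475] 12.84081754128564
14 [np.float64(586.9), np.float64(-41.1), np.float64(164.9)]
[[0.44, 0.73, 0.01, 0.0, 0.0, -0.1, 0], [0.44, 0.74, 0.01, 0.0, 0.0, -0.1, 0], [0.43, 0.74, 0.01, 0.0, 0.0, -0.1, 0], [0.43, 0.75, 0.01, 0.0, 0.0, -0.1, 0], [0.42, 0.75, 0.01, 0.0, 0.0, -0.1, 0], [0.42, 0.75, 0.01, 0.0, 0.0, -0.1, 0], [0.41, 0.76, 0.01, 0.0, 0.0, -0.1, 0], [0.4, 0.76, 0.01, 0.0, 0.0, -0.1, 0], [0.4, 0.76, 0.01, 0.0, -0.01, -0.1, 0], [0.39, 0.76, 0.01, 0.0, 0.0, -0.1, 0], [0.38, 0.77, 0.0, 0.0, -0.01, -0.09, 0], [0.38, 0.77, 0.0, -0.01, 0.0, -0.1, 0], [0.37, 0.77, 0.01, 0.0, -0.01, -0.09, 0], [0.37, 0.78, 0.01, -0.01, 0.0, -0.1, 0]]
```

View pics/w17.png

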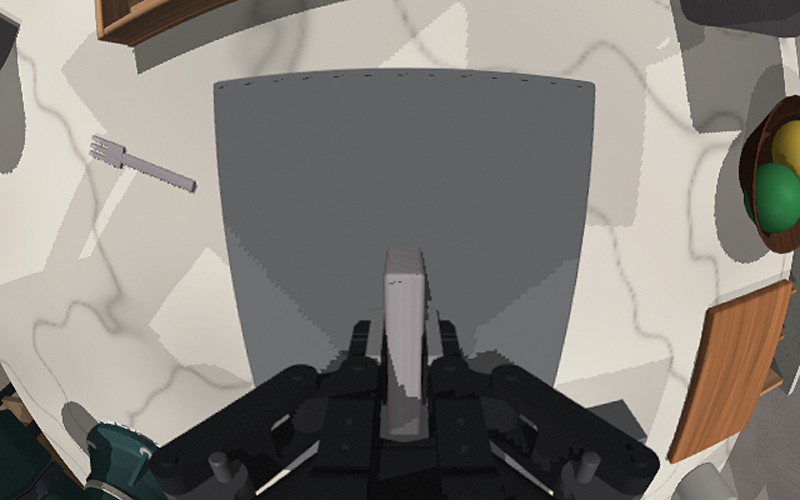

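>>> apply_moves(
  series=[
    [0.44,0.73,0,0,0,-0.1,0],
    [0.44,0.74,0,0,0,-0.1,0],
    [0.43,0.74,0,0,0,-0.1,0],
    [0.43,0.75,0,0,0,-0.1,0],
    [0.42,0.75,0,0,0,-0.1,0],
    [0.42,0.75,0,0,0,-0.1,0],
    [0.41,0.76,0,0,0,-0.1,0],
    [0.4,0.76,0,0,0,-0.1,0],
    [0.4,0.76,0,0,0,-0.1,0],
    [0.39,0.76,0,0,0,-0.1,0],
    [0.38,0.77,0,0,0,-0.09,0],
    [0.38,0.77,0,0,0,-0.1,0],
    [0.37,0.77,0,0,0,-0.09,0],
    [0,0,0,0,0,0,0],
  ],
)

```text
time_s: 30.82
position: [569.0, -27.5, 143.5]
tool_rot: [[0.996, -0.081, -0.039], [-0.081, -0.997, -0.003], [-0.039, 0.006, -0.999]]
force: [0.0, 0.2, -2.5]
gripper_width: 12.6
```

Run:
```python
from kfit import *
s=state();print(s['position'],s['tool_rot'].round(3),s['gripper_width'])
plan([(587,-41,140,-.078)],0)
```

```text
[568.99149079 -27.51366039 143.54696765] [[ 0.996 -0.081 -0.039]
 [-0.081 -0.997 -0.003]
 [-0.039  0.006 -0.999]] 12.614679174608638
1 [np.float64(587.0), np.float64(-41.0), np.float64(139.9)]
[[0.64, 0.4, 0.1, 0.07, 0.48, -0.04, 0]]
```

>>> apply_moves(
  series=[
    [0.33,0.2,0.1,0.03,0.25,-0.02,0],
    [0.3,0.18,0.1,0.03,0.23,-0.02,0],
    [0,0,0,0,0,0,0],
  ],
)

```text
time_s: 31.2
position: [586.4, -39.6, 134.3]
tool_rot: [[0.997, -0.076, -0.002], [-0.076, -0.997, 0.001], [-0.002, -0.001, -1.0]]
force: [-0.9, 0.7, -2.7]
gripper_width: 12.6
```

Run:
```python
from kfit import *
import pickle
s=state();print(s['position'],s['tool_rot'].round(3),s['gripper_width'])
i=camera_info('wrist');im=camera('wrist');crop(im,0,0,640,400,1.25,'w18.png');pickle.dump((i,s),open('w18.pkl','wb'))
sc=camera('scene');crop(sc,230,160,430,310,4,'s18.png')
t=camera('top');crop(t,230,100,390,230,5,'t18.png')
plan([(587,-39.5,120,-.078)],0)
```

```text
[586.41005395 -39.56972866 134.2742901 ] [[ 0.997 -0.076 -0.002]
 [-0.076 -0.997  0.001]
 [-0.002 -0.001 -1.   ]] 12.574238773702172
1 [np.float64(587.0), np.float64(-39.5), np.float64(120.0)]
[[0.02, 0.01, 0.5, -0.01, 0.02, 0.03, 0]]
```

View pics/w18.png

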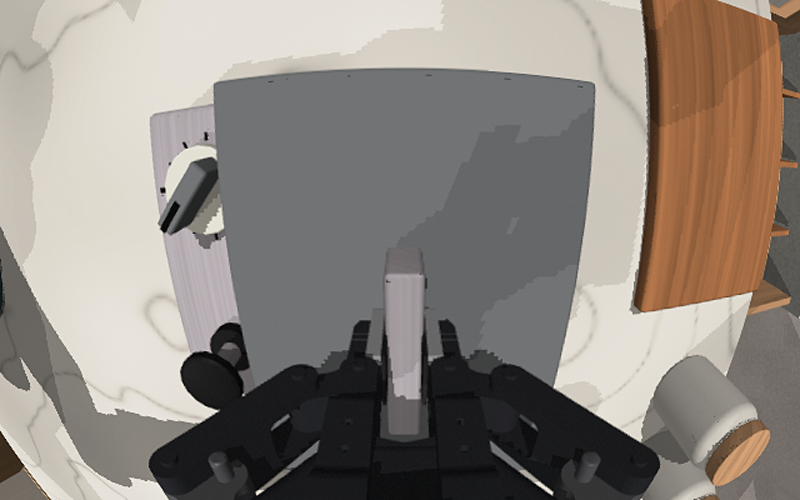

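View pics/s18.png

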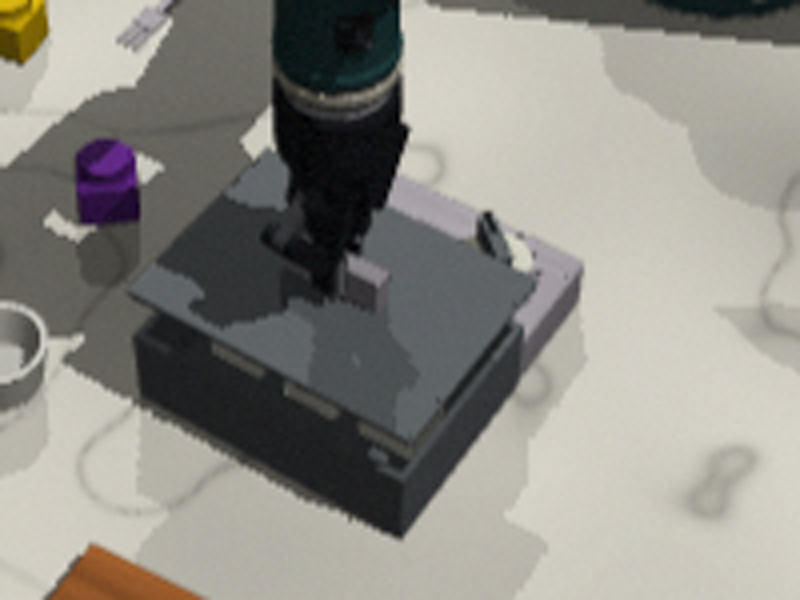

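View pics/t18.png

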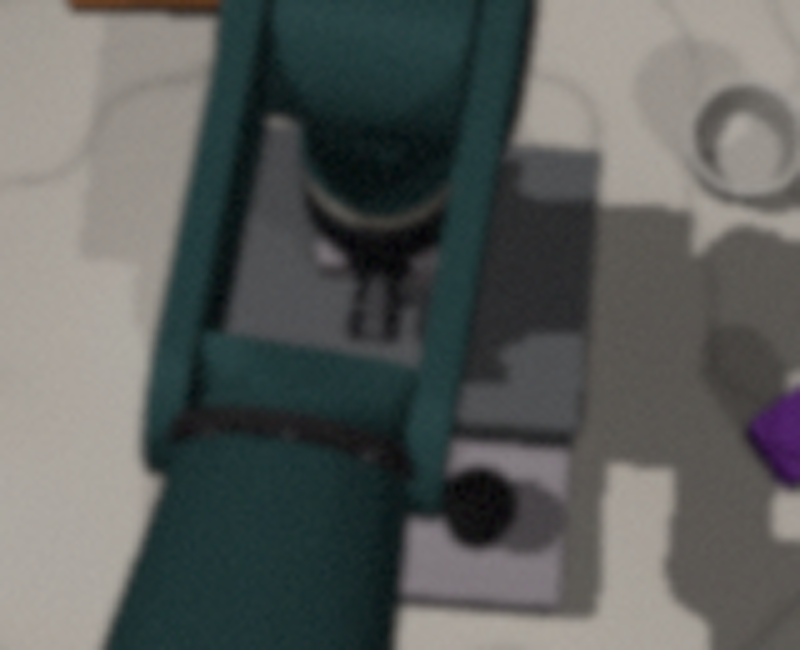

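Run:
```python
from kfit import *
import pickle
si=camera_info('scene');i,s=pickle.load(open('w18.pkl','rb'))
z=s['position'][2]-29.8+6
print('lid scene',rfit(si,[((78,-108,z),(130,291)),((78,108,z),(411,443)),((-78,108,z),(537,280))],[587,-41,-.08],4,(230,160),False))
print('kp scene',rfit(si,[((75,-105,65),(135,338)),((75,105,65),(403,484)),((-75,105,65),(523,330)),((75,105,0),(402,538)),((75,-105,0),(140,397))],[587,-41,-.08],4,(230,160),False))
print('lid wrist',rfit(i,[((-78,108,z),(214,85)),((78,108,z),(595,85)),((0,38,z+30),(405,275)),((-7,-38,z+30),(386,440)),((7,-38,z+30),(426,440))],[587,-41,-.08],1.25))
```

```text
lid scene (array([ 5.85294020e+02, -3.88429496e+01, -7.59180386e-02]), [[-1.1, -0.2], [0.1, 0.2], [0.9, -0.2]])
kp scene (array([ 5.88004564e+02, -4.03993415e+01, -7.34979112e-02]), [[-0.5, -0.3], [0.2, -0.0], [0.5, -0.8], [-0.2, 1.1], [0.1, 0.0]])
lid wrist (array([ 5.86108792e+02, -4.38587433e+01, -7.65992807e-02]), [[-2.6, -0.4], [3.3, -0.5], [0.0, 3.3], [2.1, -0.3], [-3.8, -0.3]])
```

Run:
```python
from kfit import *
plan([(588.5,-40.7,102,-.076)],0)
```

```text
2 [np.float64(588.4), np.float64(-40.8), np.float64(102.0)]
[[0.04, 0.02, 0.55, 0.0, 0.01, 0.0, 0], [0.03, 0.03, 0.55, -0.01, 0.01, 0.01, 0]]
```

>>> apply_moves(
  series=[
    [0.04,0.02,0.5,0,0.01,0,0],
    [0.03,0.03,0.5,0,0.01,0,0],
    [0,0,0,0,0,0,0],
  ],
)

```text
time_s: 31.72
position: [587.9, -40.2, 102.6]
tool_rot: [[0.997, -0.075, -0.001], [-0.075, -0.997, 0.001], [-0.001, -0.001, -1.0]]
force: [-0.0, -0.4, -2.1]
gripper_width: 12.4
```

Run:
```python
from kfit import *
s=state();print(s['position'],s['tool_rot'].round(3),s['gripper_width'])
sc=camera('scene');crop(sc,230,160,430,310,4,'s19.png')
plan([(588.5,-40.7,97,-.076)],0)
```

```text
[587.94051683 -40.20856702 102.55235357] [[ 0.997 -0.075 -0.001]
 [-0.075 -0.997  0.001]
 [-0.001 -0.001 -1.   ]] 12.432935906584888
1 [np.float64(588.4), np.float64(-40.8), np.float64(97.1)]
[[0.0, 0.02, 0.21, -0.01, -0.01, 0.02, 0]]
```

View pics/s19.png

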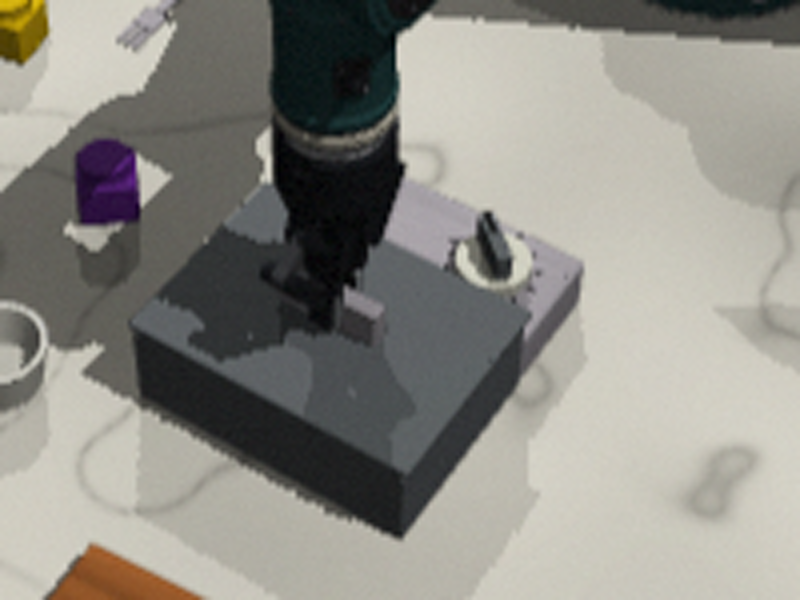

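Well aligned. Lower gently until contact.

>>> apply_moves(
  series=[
    [0,0.01,0.1,0,0,0,0],
    [0,0.01,0.1,0,0,0,0],
    [0,0,0.05,0,0,0,0],
    [0,0,0,0,0,0,0],
  ],
)

```text
time_s: 32.28
position: [589.1, -41.0, 96.5]
tool_rot: [[0.997, -0.075, 0.003], [-0.075, -0.997, 0.0], [0.003, -0.001, -1.0]]
force: [-0.5, 0.4, -2.6]
gripper_width: 12.4
```

>>> apply_moves(
  series=[
    [-0.02,0,0.06,0,0,0,0],
    [0,0,0.02,0,0,0,0],
    [0,0,0,0,0,0,0],
  ],
)

```text
time_s: 32.65
position: [588.7, -41.0, 95.0]
tool_rot: [[0.997, -0.075, 0.004], [-0.075, -0.997, 0.0], [0.004, -0.001, -1.0]]
force: [0.1, 0.5, -2.0]
gripper_width: 13.0
```

Seated, or within a millimetre of it. Open and rise.

>>> apply_moves(
  series=[
    [0,0,0.02,0,0,0,0.4],
    [0,0,0,0,0,0,0.4],
    [0,0,0,0,0,0,0.4],
    [0,0,-0.5,0,0,0,0.5],
    [0,0,-0.8,0,0,0,0.5],
    [0,0,-0.8,0,0,0,0.5],
    [0,0,-0.8,0,0,0,0.5],
    [0,0,-0.8,0,0,0,0.5],
    [0,0,0,0,0,0,0.5],
  ],
)

```text
time_s: 33.78
position: [590.2, -41.3, 216.8]
tool_rot: [[0.997, -0.075, 0.015], [-0.075, -0.997, -0.002], [0.015, 0.001, -1.0]]
force: [-0.5, -0.4, 0.5]
gripper_width: 43.1
```

Run:
```python
from kfit import *
import pickle
i=camera_info('wrist');im=camera('wrist');crop(im,0,0,640,400,1.25,'w20.png');pickle.dump(i,open('w20.pkl','wb'))
sc=camera('scene');crop(sc,230,160,430,310,4,'s20.png')
plan([(470,22,200,-.9)],.6)
```

```text
12 [np.float64(469.9), np.float64(22.1), np.float64(199.9)]
[[-0.34, -0.15, 0.03, 0.0, -0.01, 0.86, 0.6], [-0.35, -0.13, 0.03, 0.0, -0.01, 0.86, 0.6], [-0.36, -0.1, 0.04, 0.0, -0.01, 0.86, 0.6], [-0.37, -0.08, 0.04, 0.0, -0.01, 0.86, 0.6], [-0.37, -0.05, 0.03, -0.01, -0.01, 0.86, 0.6], [-0.37, -0.03, 0.04, 0.0, -0.01, 0.86, 0.6], [-0.37, 0.0, 0.04, 0.0, -0.01, 0.86, 0.6], [-0.37, 0.03, 0.03, -0.01, -0.01, 0.86, 0.6], [-0.37, 0.05, 0.04, 0.0, 0.0, 0.86, 0.6], [-0.37, 0.08, 0.04, -0.01, -0.01, 0.86, 0.6], [-0.36, 0.1, 0.03, 0.0, 0.0, 0.86, 0.6], [-0.36, 0.13, 0.04, -0.01, -0.01, 0.86, 0.6]]
```

View pics/w20.png

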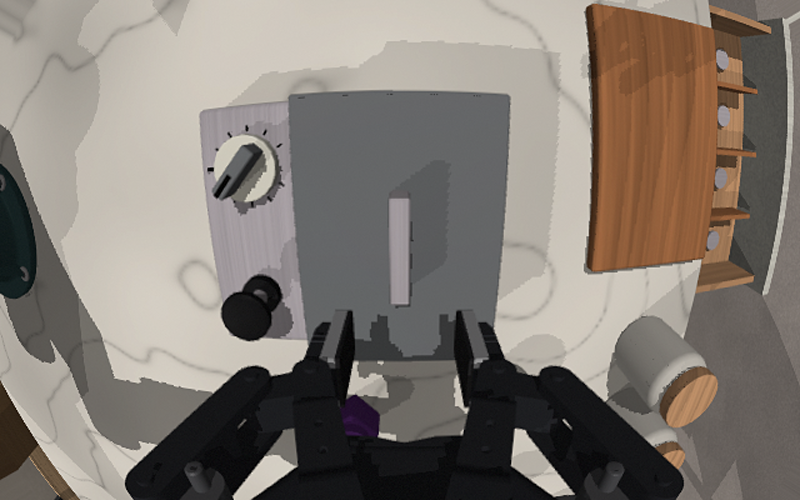

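View pics/s20.png

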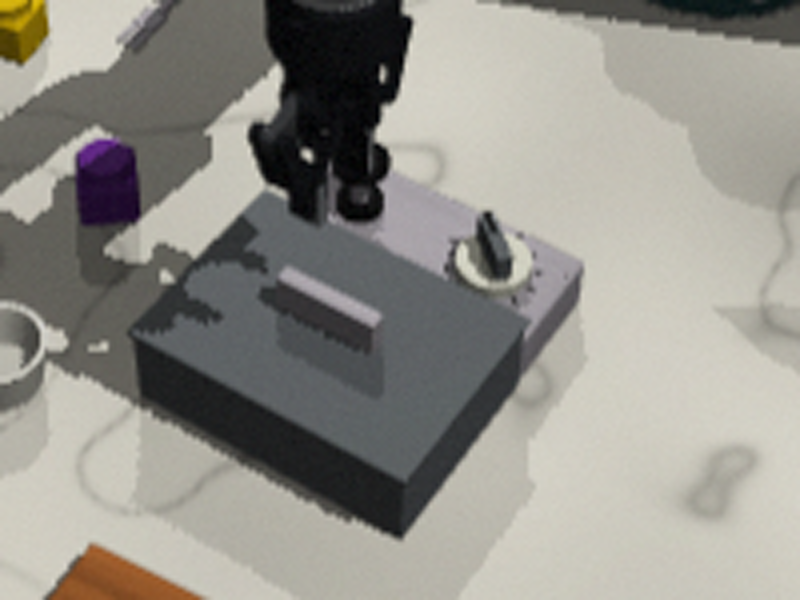

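>>> apply_moves(
  series=[
    [-0.34,-0.15,0.03,0,-0.01,0.86,0.5],
    [-0.35,-0.13,0.03,0,-0.01,0.86,0.5],
    [-0.36,-0.1,0.04,0,-0.01,0.86,0.5],
    [-0.37,-0.08,0.04,0,-0.01,0.86,0.5],
    [-0.37,-0.05,0.03,0,-0.01,0.86,0.5],
    [-0.37,-0.03,0.04,0,-0.01,0.86,0.5],
    [-0.37,0,0.04,0,-0.01,0.86,0.5],
    [-0.37,0.03,0.03,0,-0.01,0.86,0.5],
    [-0.37,0.05,0.04,0,0,0.86,0.5],
    [-0.37,0.08,0.04,0,-0.01,0.86,0.5],
    [-0.36,0.1,0.03,0,0,0.86,0.5],
    [-0.36,0.13,0.04,0,-0.01,0.86,0.5],
    [0,0,0,0,0,0,0.5],
  ],
  force=50,
)

```text
time_s: 35.5
position: [455.3, 26.7, 177.4]
tool_rot: [[0.599, -0.8, -0.042], [-0.8, -0.6, 0.008], [-0.031, 0.029, -0.999]]
force: [0.4, -0.9, 0.0]
gripper_width: 42.9
```

Run:
```python
from kfit import *
import pickle
s=state();print(s['position'],s['tool_rot'].round(3),s['gripper_width'],s['qpos'])
i=camera_info('wrist');im=camera('wrist');np.save('w21.npy',im);crop(im,0,0,640,400,1.25,'w21.png');pickle.dump((i,s),open('w21.pkl','wb'))
```

```text
[455.31556878  26.70957299 177.3672627 ] [[ 0.599 -0.8   -0.042]
 [-0.8   -0.6    0.008]
 [-0.031  0.029 -0.999]] 42.89072013135478 [-0.06905771 -0.06871232  1.67294146  0.00478288  1.57964964  0.85863562]
```

View pics/w21.png

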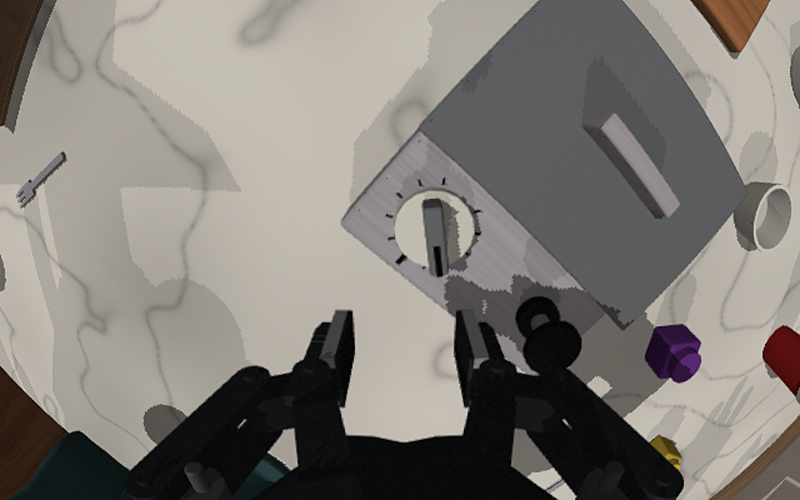

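Run:
```python
from kfit import *
im=np.load('w21.npy');crop(im,295,130,405,240,7,'w21z.png')
```

```text
(no output)
```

View pics/w21z.png

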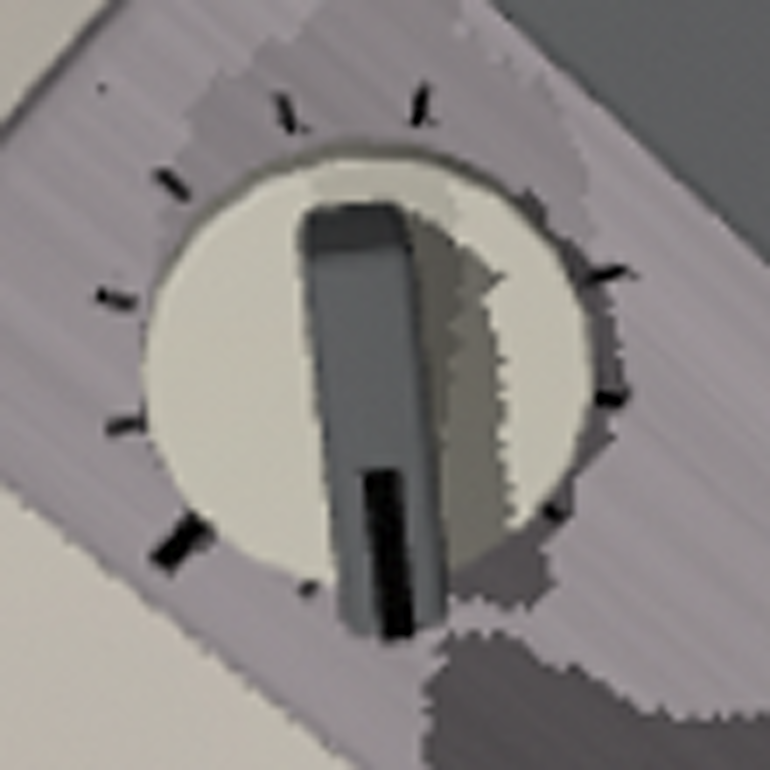

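Run:
```python
from kfit import *
import pickle
i,s=pickle.load(open('w21.pkl','rb'))
q=lambda c,z:onplane(i,*((np.array(c)+.5)/7-.5+[295,130]),z,True)
a=q((357,250),82);b=q((393,620),82);d=q((367,365),58);t=q((182,542),45);t2=q((160,562),45);t1=q((205,520),45)
print(a,b,(a+b)/2,np.linalg.norm(a-b),'bar ang',np.arctan2(*(a-b)[::-1]),'disc',d,'tick ang',np.arctan2(*(d-t)[::-1]),np.arctan2(*(t1-t2)[::-1]))
x=K(-120,55);print(x)
plan([(*(d+(a+b)/2)/2,130,np.arctan2(*(a-b)[::-1])-np.pi/2)],.5)
```

```text
[488.65097099  35.55093949] [458.33791683   6.71383441] [473.49444391  21.13238695] 41.838497602390575 bar ang 0.7604507602342694 disc [474.091042  21.550555] tick ang -0.029146689338893958 -0.13488176219848563
[472.07910341  20.91385712]
2 [np.float64(473.8), np.float64(21.3), np.float64(130.0)]
[[0.27, -0.21, 0.78, 0.17, 0.2, -0.73, 0.5], [0.28, -0.19, 0.78, 0.17, 0.21, -0.74, 0.5]]
```

>>> apply_moves(
  series=[
    [0.27,-0.21,0.78,0.17,0.2,-0.73,0.5],
    [0.28,-0.19,0.78,0.17,0.21,-0.74,0.5],
    [0,0,0,0,0,0,0.5],
  ],
)

```text
time_s: 35.92
position: [474.9, 20.5, 127.8]
tool_rot: [[0.693, -0.72, 0.0], [-0.72, -0.693, -0.0], [0.001, -0.0, -1.0]]
force: [-0.9, -0.0, -0.2]
gripper_width: 42.6
```

Run:
```python
from kfit import *
import pickle
s=state();print(s['position'],s['tool_rot'].round(3))
i=camera_info('wrist');im=camera('wrist');np.save('w22.npy',im);crop(im,160,80,480,320,2.5,'w22.png')
plan([(473.2,21.2,84,-.81)],.5)
```

```text
[474.89725454  20.53668792 127.83622816] [[ 0.693 -0.72   0.   ]
 [-0.72  -0.693 -0.   ]
 [ 0.001 -0.    -1.   ]]
2 [np.float64(473.3), np.float64(21.2), np.float64(84.1)]
[[-0.04, 0.02, 0.75, -0.01, -0.01, 0.03, 0.5], [-0.03, 0.02, 0.75, -0.01, -0.02, 0.03, 0.5]]
```

View pics/w22.png

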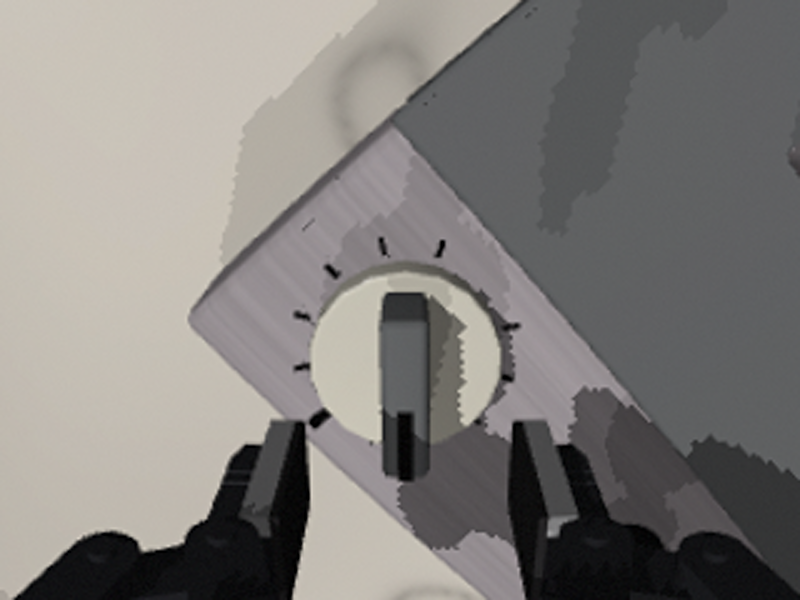

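>>> apply_moves(
  series=[
    [-0.04,0.02,0.72,0,-0.01,0,0.5],
    [-0.04,0.02,0.72,0,-0.02,0,0.5],
    [0,0,0,0,0,0,0.5],
  ],
)

```text
time_s: 36.35
position: [475.6, 21.1, 88.9]
tool_rot: [[0.692, -0.722, 0.006], [-0.722, -0.692, 0.001], [0.004, -0.005, -1.0]]
force: [0.5, -0.7, 0.3]
gripper_width: 42.5
```

Run:
```python
from kfit import *
s=state();print(s['position'],s['tool_rot'].round(3))
i=camera_info('wrist');im=camera('wrist');crop(im,160,80,480,320,2.5,'w23.png')
plan([(473.2,21.2,82,-.80)],.5)
```

```text
[475.62326536  21.08681467  88.90824139] [[ 0.692 -0.722  0.006]
 [-0.722 -0.692  0.001]
 [ 0.004 -0.005 -1.   ]]
1 [np.float64(473.2), np.float64(21.3), np.float64(82.1)]
[[-0.09, 0.08, 0.27, -0.09, -0.07, -0.08, 0.5]]
```

View pics/w23.png

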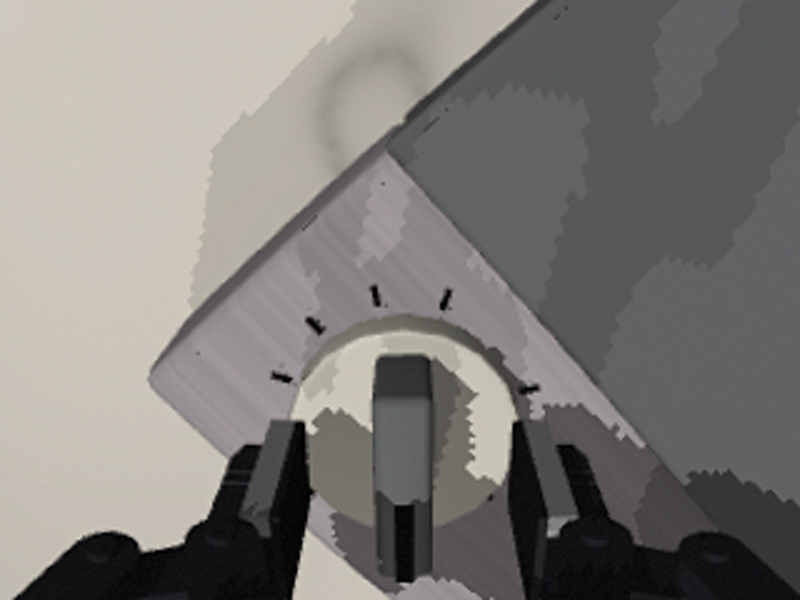

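>>> apply_moves(
  series=[
    [-0.06,0.04,0.25,-0.07,-0.06,-0.04,0.5],
    [0,0,0,0,0,0,0],
    [0,0,0,0,0,0,0],
    [0,0,0,0,0,0,0],
    [0,0,0,0,0,0,0],
    [0,0,0,0,0,0,0],
  ],
  force=40,
)

```text
time_s: 37.15
position: [475.7, 22.5, 85.8]
tool_rot: [[0.694, -0.72, 0.005], [-0.72, -0.694, 0.002], [0.002, -0.005, -1.0]]
force: [0.2, 1.7, -0.7]
gripper_width: 11.1
```

Run:
```python
from kfit import *
s=state();p=s['position'];R=s['tool_rot'];print(p,np.arctan2(R[1,0],R[0,0]),s['gripper_width'],s['force'])
plan([(*p,-1.648)],0)
```

```text
[475.74593125  22.45148407  85.83762456] -0.8033934541385609 11.115861368468059 [ 0.19963003  1.66241119 -0.68538969]
12 [np.float64(475.7), np.float64(22.5), np.float64(85.8)]
[[0.0, 0.0, 0.0, -0.01, 0.0, 0.88, 0], [0.0, 0.0, 0.0, -0.01, 0.0, 0.88, 0], [0.0, 0.0, 0.0, 0.0, 0.0, 0.88, 0], [0.0, 0.0, 0.0, -0.01, 0.0, 0.88, 0], [0.0, 0.0, 0.0, 0.0, 0.0, 0.88, 0], [0.0, 0.0, 0.0, -0.01, 0.0, 0.88, 0], [0.0, 0.0, 0.0, 0.0, 0.0, 0.88, 0], [0.0, 0.0, 0.0, -0.01, 0.0, 0.88, 0], [0.0, 0.0, 0.0, 0.0, 0.0, 0.88, 0], [0.0, 0.0, 0.0, -0.01, 0.0, 0.88, 0], [0.0, 0.0, 0.0, 0.0, 0.0, 0.88, 0], [0.0, 0.0, 0.0, -0.01, 0.0, 0.88, 0]]
```

>>> apply_moves(
  series=[
    [0,0,0,0,0,0.6,0],
    [0.01,0,0,0,0,0.6,0],
    [0,0,0,0,0,0.6,0],
    [0.01,0,0,0,0,0.6,0],
    [0,0,0,0,0,0.6,0],
    [0.01,0,0,0,0,0.6,0],
    [0,0,0,0,0,0,0],
  ],
)

```text
time_s: 38.02
position: [476.4, 21.4, 85.8]
tool_rot: [[0.454, -0.891, 0.005], [-0.891, -0.454, 0.002], [0.001, -0.005, -1.0]]
force: [-0.5, 0.9, 0.3]
gripper_width: 10.9
```

Run:
```python
from kfit import *
s=state();p=s['position'];R=s['tool_rot'];print(p,np.arctan2(R[1,0],R[0,0]),s['gripper_width'],s['force'],s['moment'])
i=camera_info('wrist');im=camera('wrist');crop(im,160,80,480,320,2.5,'w24.png')
```

```text
[476.40240145  21.44595296  85.82596745] -1.0993460261010704 10.923836374881919 [-0.49835751  0.87951033  0.2700926 ] [ 0.09770641  0.05188673 -0.07815032]
```

View pics/w24.png

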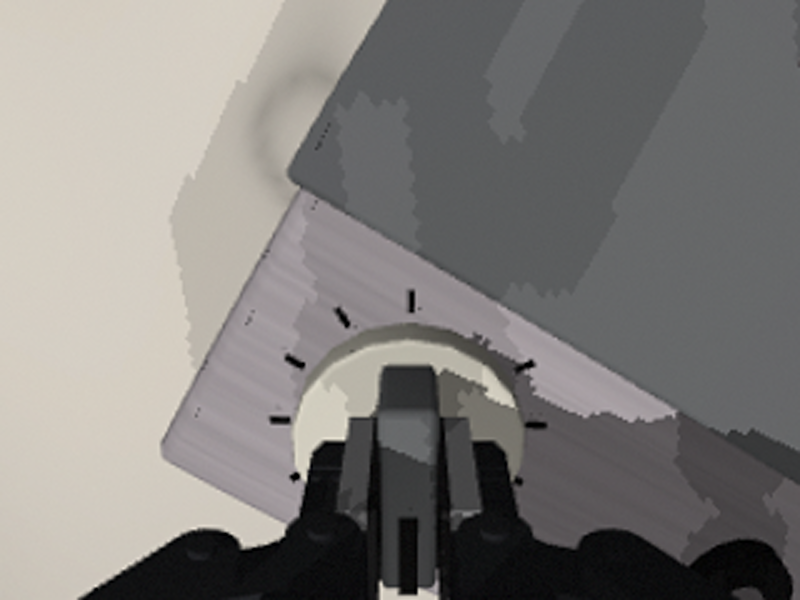

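>>> apply_moves(
  series=[
    [0,0,0,0,0,0.72,0],
    [0.01,0,0,0,0,0.72,0],
    [0,0,0,0,0,0.72,0],
    [0.01,0,0,0,0,0.72,0],
    [0,0,0,0,0,0.72,0],
    [0.01,0,0,0,0,0.72,0],
    [0,0,0,0,0,0.72,0],
    [0.01,0,0,0,0,0.72,0],
    [0,0,0,0,0,0.6,0],
    [0,0,0,0,0,0,0],
  ],
)

```text
time_s: 39.33
position: [476.8, 19.4, 85.8]
tool_rot: [[-0.044, -0.999, 0.005], [-0.999, 0.044, -0.001], [0.0, -0.005, -1.0]]
force: [-0.5, 0.3, -1.6]
gripper_width: 10.7
```

Run:
```python
from kfit import *
s=state();p=s['position'];R=s['tool_rot'];print(p,np.arctan2(R[1,0],R[0,0]),s['gripper_width'],s['force'],s['moment'])
i=camera_info('wrist');im=camera('wrist');crop(im,120,60,520,360,2,'w25.png')
```

```text
[476.7850288   19.43282418  85.82414186] -1.6150114187874538 10.681967294305837 [-0.49051339  0.32409858 -1.56466329] [ 0.01785891  0.09941904 -0.02871231]
```

View pics/w25.png

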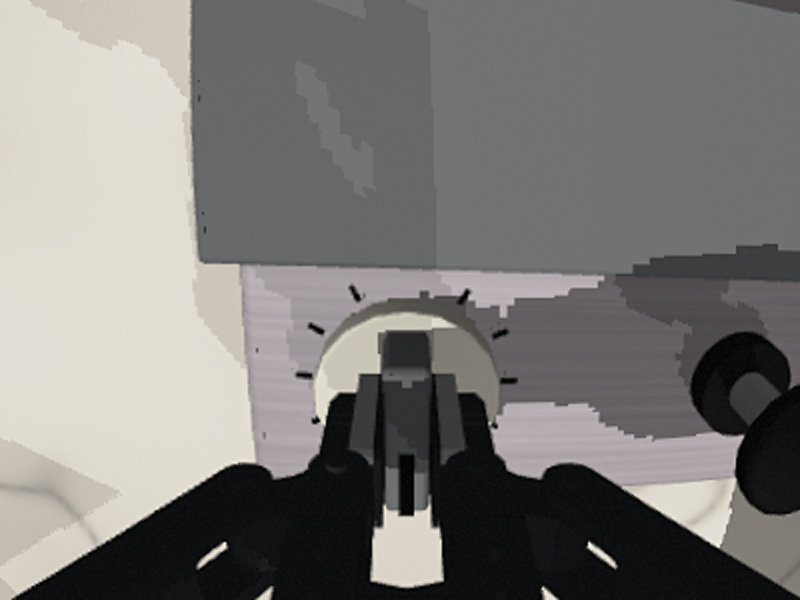

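>>> apply_moves(
  series=[
    [0,0,0,0,0,0.4,0],
    [0,0,0,0,0,0,0],
    [0,0,0,0,0,0,0.4],
    [0,0,0,0,0,0,0.5],
    [0,0,0,0,0,0,0.5],
    [0,0,-0.5,0,0,0,0.5],
    [0,0,-0.8,0,0,0,0.5],
    [0,0,-0.8,0,0,0,0.5],
    [0,0,-0.8,0,0,0,0.5],
    [0,0.3,-0.5,0,0,0,0.5],
    [0,0.3,0,0,0,0,0.5],
    [0,0,0,0,0,0,0.5],
  ],
)

```text
time_s: 40.88
position: [457.9, 20.5, 196.0]
tool_rot: [[-0.077, -0.997, 0.011], [-0.997, 0.077, -0.002], [0.001, -0.011, -1.0]]
force: [-0.4, -0.2, -0.7]
gripper_width: 43.0
```

Run:
```python
from kfit import *
import pickle
s=state();p=s['position'];R=s['tool_rot'];print(p,np.arctan2(R[1,0],R[0,0]),s['gripper_width'])
i=camera_info('wrist');im=camera('wrist');crop(im,0,0,640,400,1.25,'w26.png');np.save('w26.npy',im);pickle.dump(i,open('w26.pkl','wb'))
```

```text
[457.9154753   20.52718289 195.97936067] -1.6473968416112137 43.01048538979252
```

View pics/w26.png

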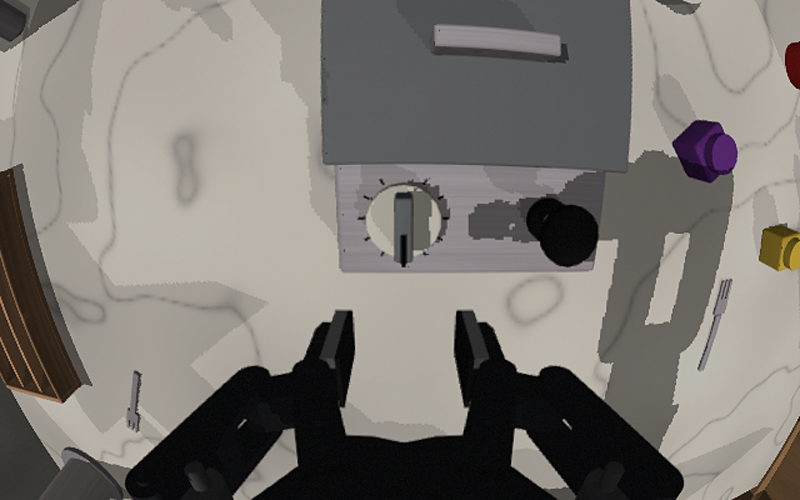

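Run:
```python
from kfit import *
im=np.load('w26.npy');crop(im,275,130,375,220,8,'w26z.png')
```

```text
(no output)
```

View pics/w26z.png

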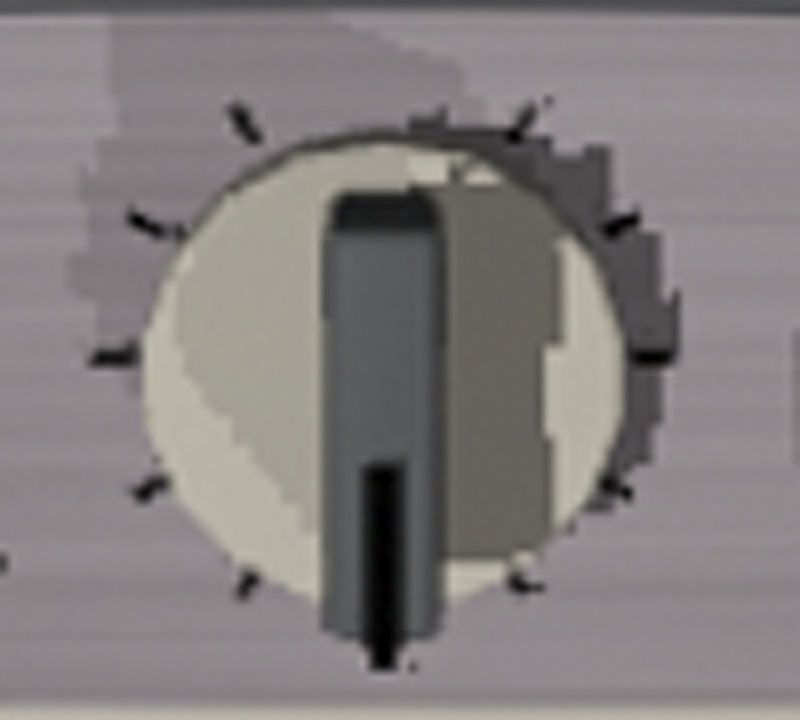

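Run:
```python
from kfit import *
import pickle
i=pickle.load(open('w26.pkl','rb'))
print(onplane(i,569/1.25,236/1.25,95,True), onplane(camera_info('top'),*((np.array([478,507])+.5)/5-.5+[230,100]),95))
plan([(462.5,-87,140,-1.64)],0)
```

```text
[465.71948981 -86.98790656] [461.29850364 -86.90144453]
5 [np.float64(462.4), np.float64(-87.0), np.float64(140.0)]
[[0.71, -0.08, 0.37, -0.03, 0.0, -0.02, 0], [0.71, -0.08, 0.38, -0.03, 0.0, -0.02, 0], [0.71, -0.08, 0.37, -0.03, -0.01, -0.02, 0], [0.72, -0.08, 0.38, -0.02, 0.0, -0.02, 0], [0.71, -0.07, 0.37, -0.03, -0.01, -0.01, 0]]
```

>>> apply_moves(
  series=[
    [0.71,-0.08,0.3,-0.03,0,-0.02,0],
    [0.71,-0.08,0.3,-0.03,0,-0.02,0],
    [0.71,-0.08,0.3,-0.03,0,-0.02,0],
    [0.71,-0.08,0.3,-0.02,0,-0.02,0],
    [0.71,-0.07,0.3,-0.03,0,-0.01,0],
    [0,0,0,0,0,0,0],
    [0,0,0,0,0,0,0],
  ],
  force=40,
)

```text
time_s: 41.8
position: [459.0, -88.0, 142.2]
tool_rot: [[-0.068, -0.998, -0.013], [-0.998, 0.068, 0.003], [-0.002, 0.013, -1.0]]
force: [-0.1, -0.1, 0.0]
gripper_width: 0.1
```

Run:
```python
from kfit import *
s=state();print(s['position'],s['gripper_width'],s['force'])
i=camera_info('wrist');im=camera('wrist');crop(im,0,0,640,400,1.25,'w27.png')
plan([(463,-87,122,-1.64)],0)
```

```text
[459.02793451 -88.01175815 142.23341923] 0.08471492187176215 [-0.11267654 -0.10926723  0.01983267]
1 [np.float64(463.0), np.float64(-87.0), np.float64(122.1)]
[[-0.04, -0.14, 0.67, 0.16, 0.03, 0.02, 0]]
```

View pics/w27.png

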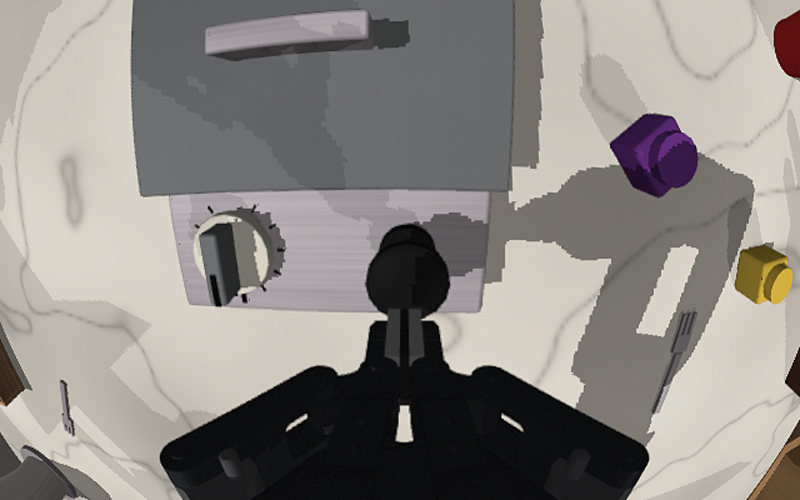

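>>> apply_moves(
  series=[
    [-0.02,-0.08,0.3,0.08,0.02,0.01,0],
    [-0.02,-0.08,0.3,0.08,0.02,0.01,0],
    [0,0,0,0,0,0,0],
  ],
)

```text
time_s: 42.22
position: [464.1, -85.4, 123.2]
tool_rot: [[-0.067, -0.998, 0.001], [-0.998, 0.067, -0.001], [0.001, -0.001, -1.0]]
force: [-0.0, -0.1, 0.3]
gripper_width: -0.2
```

Run:
```python
from kfit import *
s=state();print(s['position'],s['gripper_width'],s['force'])
i=camera_info('wrist');im=camera('wrist');crop(im,160,80,480,320,2.5,'w28.png')
sc=camera('scene');crop(sc,230,130,430,280,4,'s28.png')
```

```text
[464.12270753 -85.44807951 123.18028794] -0.18978092594168802 [-0.03108236 -0.08957682  0.3396245 ]
```

View pics/w28.png

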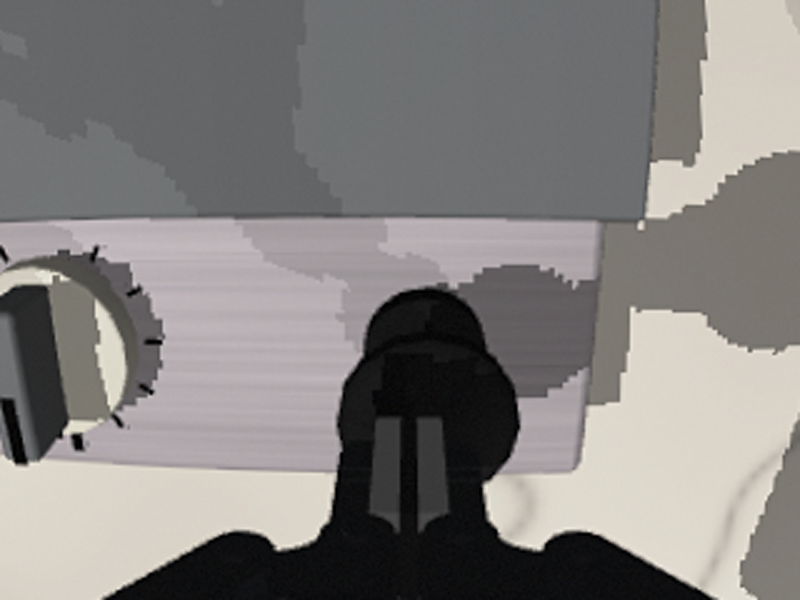

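View pics/s28.png

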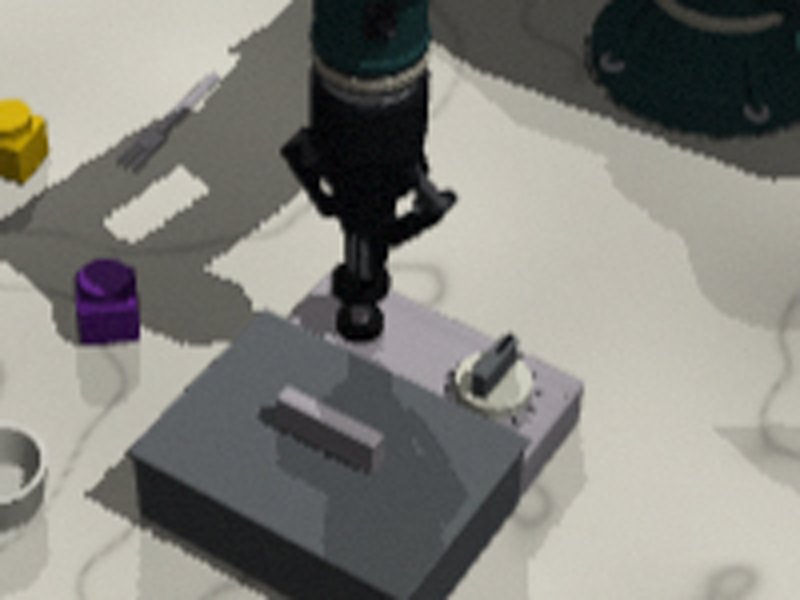

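>>> apply_moves(
  series=[
    [0.03,0,0.2,0,0,0,0],
    [0,0,0.2,0,0,0,0],
    [0,0,0.2,0,0,0,0],
    [0,0,0.2,0,0,0,0],
    [0,0,0,0,0,0,0],
  ],
)

```text
time_s: 42.95
position: [465.2, -86.9, 101.3]
tool_rot: [[-0.067, -0.998, 0.005], [-0.998, 0.067, -0.002], [0.002, -0.005, -1.0]]
force: [-3.0, 0.1, 6.2]
gripper_width: 0.1
```

>>> apply_moves(
  series=[
    [0,0,0.12,0,0,0,0],
    [0,0,0.12,0,0,0,0],
    [0,0,0.1,0,0,0,0],
    [0,0,0.06,0,0,0,0],
  ],
)

```text
time_s: 43.45
position: [465.3, -87.0, 95.7]
tool_rot: [[-0.067, -0.998, 0.006], [-0.998, 0.067, -0.002], [0.002, -0.006, -1.0]]
force: [-4.6, 0.9, 9.9]
gripper_width: 0.1
```

>>> apply_moves(
  series=[
    [0,0,0.1,0,0,0,0],
    [0,0,0.08,0,0,0,0],
    [0,0,0.08,0,0,0,0],
    [0,0,0.08,0,0,0,0],
  ],
)

```text
time_s: 43.95
position: [465.3, -86.9, 95.7]
tool_rot: [[-0.067, -0.998, 0.007], [-0.998, 0.067, -0.003], [0.003, -0.007, -1.0]]
force: [-6.7, 1.7, 14.6]
gripper_width: -0.0
```

>>> apply_moves(
  series=[
    [0,0,0.06,0,0,0,0],
    [0,0,0.06,0,0,0,0],
    [0,0,0.06,0,0,0,0],
    [0,0,0.06,0,0,0,0],
    [0,0,0.06,0,0,0,0],
    [0,0,0.06,0,0,0,0],
    [0,0,0.06,0,0,0,0],
    [0,0,0.06,0,0,0,0],
  ],
)

```text
time_s: 44.95
position: [465.2, -86.9, 95.7]
tool_rot: [[-0.066, -0.998, 0.009], [-0.998, 0.066, -0.005], [0.004, -0.01, -1.0]]
force: [-5.3, 1.1, 12.3]
gripper_width: -0.1
```

Run:
```python
from kfit import *
sc=camera('scene');crop(sc,230,130,430,280,4,'s29.png')
```

```text
(no output)
```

View pics/s29.png

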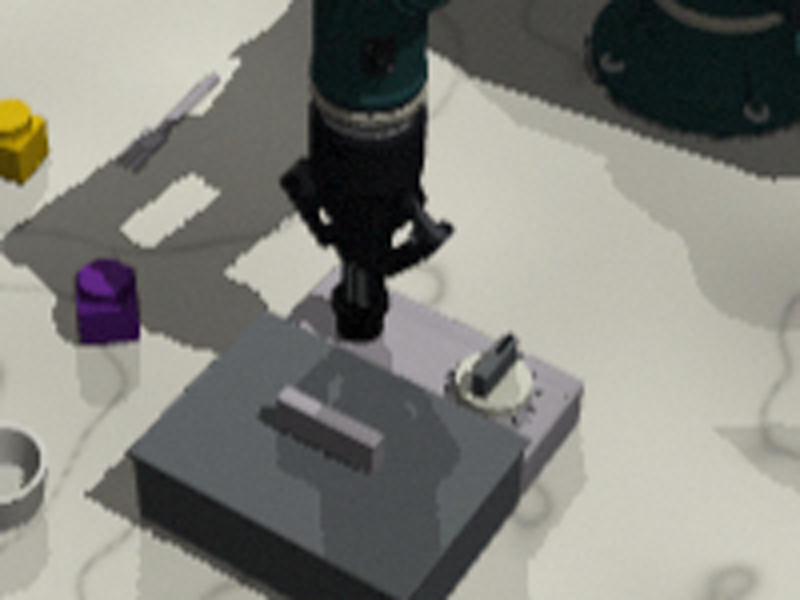

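>>> apply_moves(
  series=[
    [0,0,-0.3,-0.1,0,0,0],
    [0,0,-0.4,-0.05,0,0,0],
    [0,0,-0.3,0,0,0,0],
    [0,0,0,0,0,0,0],
    [0,0,0,0,0,0,0],
  ],
)

```text
time_s: 45.62
position: [465.5, -87.0, 126.7]
tool_rot: [[-0.067, -0.998, -0.001], [-0.998, 0.067, -0.004], [0.004, 0.001, -1.0]]
force: [-0.4, 0.3, -0.7]
gripper_width: -0.2
```

Run:
```python
from kfit import *
s=state();print(s['position'],s['force'])
sc=camera('scene');crop(sc,230,130,430,280,4,'s30.png')
plan([(464.5,-86.5,120,-1.64)],0)
```

```text
[465.52217663 -87.00037926 126.71688591] [-0.43984008  0.26613943 -0.74044516]
1 [np.float64(464.6), np.float64(-86.4), np.float64(120.1)]
[[-0.02, 0.03, 0.22, 0.02, -0.05, 0.03, 0]]
```

View pics/s30.png

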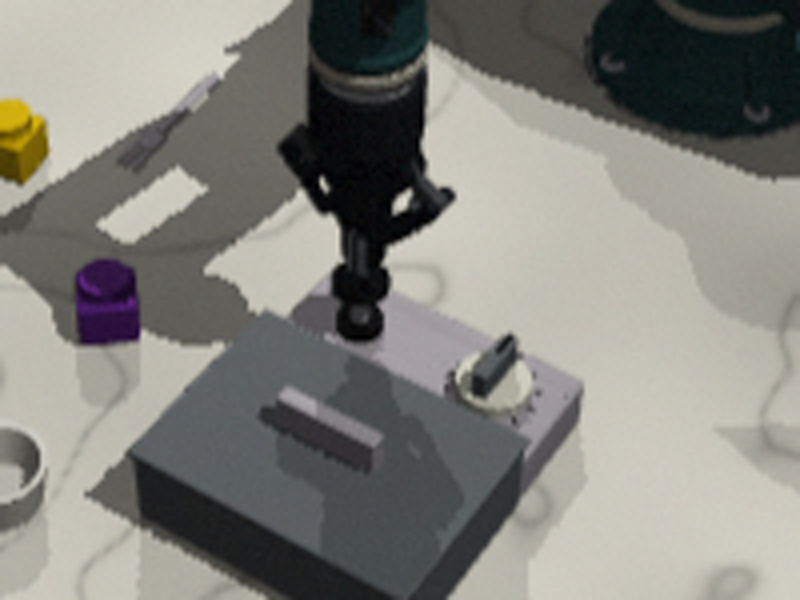

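Plunger is fully up and the lid is undisturbed. Second stroke.

>>> apply_moves(
  series=[
    [-0.02,0.03,0.22,0.02,-0.05,0.03,0],
    [0,0,0.2,0,0,0,0],
    [0,0,0.2,0,0,0,0],
    [0,0,0.2,0,0,0,0],
    [0,0,0.15,0,0,0,0],
    [0,0,0.12,0,0,0,0],
    [0,0,0.1,0,0,0,0],
    [0,0,0.08,0,0,0,0],
  ],
)

```text
time_s: 46.68
position: [464.4, -86.3, 95.7]
tool_rot: [[-0.069, -0.998, 0.0], [-0.998, 0.069, -0.001], [0.001, -0.0, -1.0]]
force: [-5.1, 1.6, 13.3]
gripper_width: 0.1
```

>>> apply_moves(
  series=[
    [0,0,0.07,0,0,0,0],
    [0,0,0.07,0,0,0,0],
    [0,0,0.07,0,0,0,0],
    [0,0,0.07,0,0,0,0],
    [0,0,0.07,0,0,0,0],
    [0,0,0.07,0,0,0,0],
    [0,0,0.07,0,0,0,0],
    [0,0,0.07,0,0,0,0],
    [0,0,0.07,0,0,0,0],
    [0,0,0.07,0,0,0,0],
    [0,0,0.07,0,0,0,0],
  ],
)

```text
time_s: 48.05
position: [464.3, -86.2, 95.7]
tool_rot: [[-0.067, -0.998, 0.003], [-0.998, 0.067, -0.004], [0.003, -0.004, -1.0]]
force: [-5.9, 1.9, 13.7]
gripper_width: 0.2
```

>>> apply_moves(
  series=[
    [0,0,-0.3,-0.1,0,0,0],
    [0,0,-0.4,-0.05,0,0,0],
    [0,0,-0.3,0,0,0,0],
    [0,0,0,0,0,0,0],
    [0,0,0,0,0,0,0],
  ],
)

```text
time_s: 48.68
position: [464.4, -86.1, 126.4]
tool_rot: [[-0.067, -0.998, -0.009], [-0.998, 0.067, -0.003], [0.003, 0.008, -1.0]]
force: [0.2, -0.5, -0.1]
gripper_width: 0.2
```

Run:
```python
from kfit import *
s=state();print(s['position'],s['force'])
sc=camera('scene');crop(sc,230,130,430,280,4,'s31.png')
plan([(464.5,-86.5,120,-1.64)],0)
```

```text
[464.42210617 -86.08542581 126.39321345] [ 0.19104959 -0.50769846 -0.06274955]
1 [np.float64(464.4), np.float64(-86.4), np.float64(120.1)]
[[0.01, 0.0, 0.21, 0.1, -0.04, 0.02, 0]]
```

View pics/s31.png

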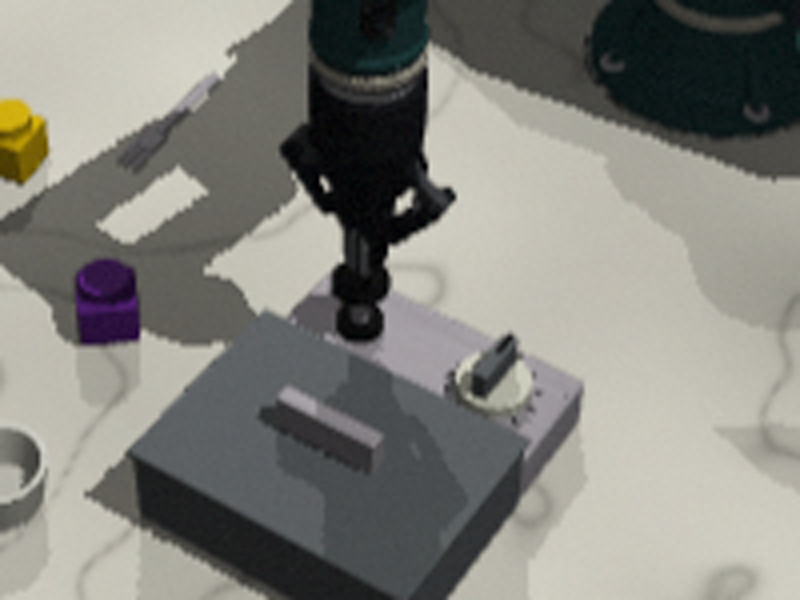

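Second stroke is done, and the plunger is up again. Third.

>>> apply_moves(
  series=[
    [0,0,0.22,0.1,-0.04,0.02,0],
    [0,0,0.2,0,0,0,0],
    [0,0,0.2,0,0,0,0],
    [0,0,0.2,0,0,0,0],
    [0,0,0.15,0,0,0,0],
    [0,0,0.12,0,0,0,0],
    [0,0,0.1,0,0,0,0],
    [0,0,0.08,0,0,0,0],
  ],
)

```text
time_s: 49.72
position: [464.2, -86.0, 95.7]
tool_rot: [[-0.068, -0.998, 0.0], [-0.998, 0.068, -0.001], [0.001, -0.0, -1.0]]
force: [-5.7, 1.8, 13.1]
gripper_width: 0.2
```

>>> apply_moves(
  series=[
    [0,0,0.07,0,0,0,0],
    [0,0,0.07,0,0,0,0],
    [0,0,0.07,0,0,0,0],
    [0,0,0.07,0,0,0,0],
    [0,0,0.07,0,0,0,0],
    [0,0,0.07,0,0,0,0],
    [0,0,0.07,0,0,0,0],
    [0,0,0.07,0,0,0,0],
    [0,0,0.07,0,0,0,0],
    [0,0,0.07,0,0,0,0],
    [0,0,0.07,0,0,0,0],
  ],
)

```text
time_s: 51.1
position: [464.1, -86.0, 95.7]
tool_rot: [[-0.067, -0.998, 0.003], [-0.998, 0.067, -0.003], [0.003, -0.003, -1.0]]
force: [-5.3, 1.5, 13.1]
gripper_width: -0.2
```

>>> apply_moves(
  series=[
    [0,0,-0.3,-0.1,0,0,0],
    [0,0,-0.4,-0.05,0,0,0],
    [0,0,-0.6,0,0,0,0],
    [0,0,-0.8,0,0,0,0],
    [0,0,-0.8,0,0,0,0],
    [0,0,-0.8,0,0,0,0],
    [0,0.9,-0.3,0,0,0,0],
    [0,0.9,0,0,0,0,0],
    [0,0.9,0,0,0,0,0],
    [0,0,0,0,0,0,0],
  ],
)

```text
time_s: 52.35
position: [382.4, -80.0, 217.4]
tool_rot: [[-0.067, -0.998, -0.012], [-0.998, 0.067, -0.002], [0.003, 0.011, -1.0]]
force: [0.7, -0.7, -0.1]
gripper_width: 0.3
```

Run:
```python
from kfit import *
s=state();print(s['position'],s['force'])
im=camera('wrist');crop(im,0,0,640,400,1.25,'w32.png');np.save('w32.npy',im)
sc=camera('scene');cv2.imwrite('pics/s32.png',sc[:,:,::-1])
t=camera('top');cv2.imwrite('pics/t32.png',t[:,:,::-1])
```

```text
[382.38915468 -80.01830229 217.37135608] [ 0.74349807 -0.65558088 -0.05448468]
```

View pics/w32.png

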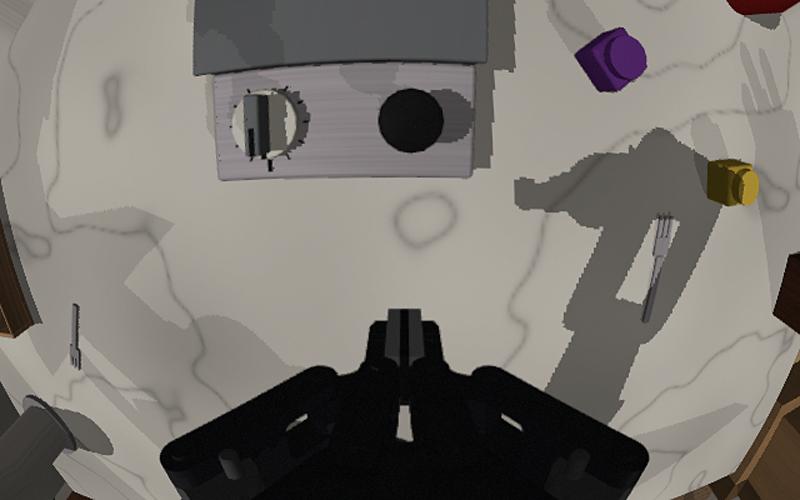

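View pics/s32.png

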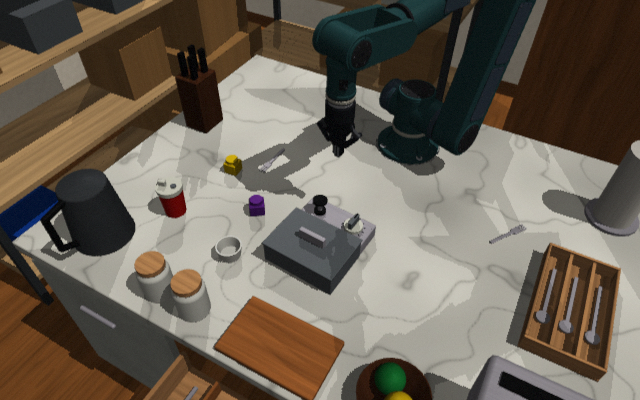

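Run:
```python
from bench import *
print(hand_in())
```

```text
the job is handed in; nothing more can be done
None
```

I handed the job in at about 52 s, with every step of the task done as far as the cameras and force readings can show. The hand-in gave no verdict.

- **Pots:** I found three white pots and set them in a row on the chamber floor. The top view before the lid went on showed them apart, none on another, and I saw no fourth pot in any picture.
- **Lid:** It dropped in and lay level on the rim. I saw no change in it before or after the strokes.
- **Gauge:** I turned the bezel clockwise until its pointer lay over the zero mark. From straight above it looked within about 0.02 rad of zero.
- **Pump:** I gave three strokes, each held on the stop for over 1.3 s at about 10–15 N. The pictures showed the plunger up after each one.
- **Left alone:** The cup, ramekin, forks and the yellow and purple pots look unmoved, and the arm ended clear of everything.

Two readings disagreed, but neither affected the result:

- **Wrist camera:** Early on, it put the pots and the keeper about 5 mm off in y from the two fixed cameras. I averaged the two for the pots and used the fixed cameras for the lid, and everything seated.
- **Last wrist picture:** It shows the pointer slightly off the mark. I put that down to the slanted view, since the straight-down view had it on zero and the bezel wasn't touched afterwards.

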